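Lay out a candle-pouring place around the scale

ROBOT

A 7-joint arm with a two-finger parallel gripper is mounted at the origin on the work surface. World frame = base frame: x ahead of the robot, y to its left, z up, the work surface at z = 0. Lengths are in mm, angles in rad, forces in N, time in s.
With the tool pointing down it reaches from about 400 to 875 mm from the base axis. Payload 4.4 kg.
Tool frame: the origin (TCP) lies at the very end of the fingers, on their centre line; the grasp point (between the pads) lies 19 mm behind it; z points along the fingers, x is the direction in which the jaws open and shut, and the axes are right-handed (so a half turn about z gives the same grasp; the last joint's range is limited). The gripper opens to 85 mm and grips with 20 to 120 N. Pads are 22 mm wide; open, the fingers measure 114 mm over their backs; the gripper's body (76 mm by 85 mm) begins 54 mm behind the grasp point. The pads swing forward as they close: fully open they stand 13 mm farther back than shut.
Start: joints at [-1.218, 0.628, 0.038, 1.517, -0.027, 0.996, -0.02], TCP at [264.31, 593.85, 231.313] pointing down, gripper open.
Joint ranges: [-3.06, 3.06], [-0.37, 2.12], [-1.25, 1.32], [0.18, 2.47], [-1.1, 4.24], [0.23, 1.98], [-2.94, 2.94]. Speed limits (rad/s): [2.57, 2.57, 3.14, 3.14, 3.14, 3.14, 3.14].

INTERFACE

Orientations are given as [roll, pitch, yaw] about the fixed x, y, z axes, in that order (R = Rz(yaw) Ry(pitch) Rx(roll)).
In Python, from cell import ctrl gives the robot as it stands.
- The arm moves only by the shell command python3 -m creep 'ROWS'. ROWS is text: rows parted by semicolons, each of 7 numbers parted by spaces: the shift along the tool's x, y, z in units of 40 mm (1.0 is 40 mm), then the turn, a rotation vector about the tool's x, y, z in degrees, then the closure, from 0 (fully open) to 1 (shut). In form: x y z rx ry rz grip; .... A call has 1 to 10 rows; each row is the pose to reach, as a shift and turn from the pose commanded when the call began, along the tool's axes at that moment; what a row does not reach only later rows make up. A row lasts 1/12 s, in which the tool goes at most 41.7 mm and 7.16 degrees, less where a joint would pass 70% of its speed; a pose out of reach is approached as far as the arm can. A call with a gripper value outside its range is refused whole. The fingers move at their own pace and stop on an object; the grip force is fixed at half the most. Time passes only in rows, so rows that repeat a pose let the fingers close. It gives the time, the measured TCP pose, the force and the opening at its end, in the units of the state.
- ctrl.read_state(): the state, without advancing time (a new reading comes with each control period).
- ctrl.get_image(name): name is "scene" or "side" or "wrist"; returns a dict with "img" (420x560x3 uint8, red, green, blue), "vfov" (degrees; the focal length in pixels is half the picture's height over the tangent of half this angle, whatever the lens; pixels are square), "cx", "cy" (the principal point, pixels), "T" (4x4, takes a point from camera to world coordinates); the wrist camera has in their place "tool_from_camera" (4x4, takes a point from camera to tool coordinates, whose origin is the TCP and whose axes are the tool frame's). Camera axes: x right, y up, looking along -z (the intrinsics and any distortion apply to the point x, -y, -z); pixel columns grow to the right and rows downward; lengths in mm; the calibration is good to about 2 mm. A picture is of the moment at which its call begins: read the wrist's pose just before it. There is no depth.
- ctrl.finish_job(): hands the job in, once; it reports no verdict.
Trained networks look in the newest picture that a camera, given by its name, has taken for a name from the list of things; names that differ only in an ending like _2 or _b are one class to them, and where a whole thing is asked for, a point or a joint stands for the part that bears it (a point fixed in the world has none). Each returns a list of dicts, best first, with "score" (0 to 1); they miss things now and then, are a little off and sometimes report something else, mostly with a low value. They report only what shows in the picture. A call takes as long as a camera call. They do not tell look-alikes from the thing itself.
- ctrl.boxes_of(camera, thing): "rect" ([left, top, right, bottom] in pixels, round what is visible of it).
- ctrl.cut_out(camera, thing): "pixels" (420x560 bool, what is visible of it) and "rect" ([left, top, right, bottom] in pixels, round what is visible of it).
The state is a dict: "clock": time; "qpos": joint angles; "qd": joint speeds; "tau": joint torques, N m; "eef_pos": TCP position; "tool_rot": TCP orientation; "force": force on the tool from outside, world axes, zero at the start; "torque": the same for the moment, N m; "width": finger opening in mm.
Only numpy, scipy, OpenCV 4.12 (cv2) and the standard library are available. Lean on these libraries where they do the work, as an engineer would, in place of code of your own. Each camera call takes 0.05 s, during which the arm holds its last target.

TASK

Lay out the candle-pouring place around the little scale, left and right as seen from its display side: the wooden coaster on the table 3 cm left of the scale, level with the middle of the weighing plate, with the empty tealight tin centred on top of the coaster; the spatula flat on the table to the right, parallel to the scale's side, its handle 4 cm from the scale and its middle level with the middle of the plate; and the clean paper cup upright in the middle of the plate. Stand the yellow dye bottle upright on the metal tray, midway between the red and the blue one. Do not shift the red and blue bottles, and leave the used cup with its sticks alone.

Things in the scene. Friction and masses are not known exactly. Their poses are not given: they have to be found in the camera images.
- scale: digital scale, fixed: white box 120 mm wide (y), 18 mm high, with a round steel plate 100 mm across, top 24 mm above the table. Origin: on the table under the plate's centre. The box spans x = -90 mm (edge with the dark display) to +60 mm and y = +-60 mm. x points from display to plate, y to the left seen from the display. The display side faces the robot within 15 degrees
- dye_tray: shallow open aluminium tray, fixed: 66 mm (x) by 170 mm (y), 10 mm high, walls 3 mm, floor 3 mm thick. Origin: centre of its underside; z up. The red and the blue bottle stand on it near the two ends of its long (y) axis, either way round, 52 mm from its centre (within 4 mm); the middle is free
- red_dye: red dye bottle standing on the tray: 18 mm radius straight body up to 60 mm, shoulder, then a 23 mm wide cap, 92 mm tall overall; about 80 g. Origin: centre of its underside, z up its axis; yaw means nothing
- blue_dye: blue dye bottle standing on the tray: 18 mm radius straight body up to 60 mm, shoulder, then a 23 mm wide cap, 92 mm tall overall; about 80 g. Origin: centre of its underside, z up its axis; yaw means nothing
- yellow_dye: yellow dye bottle standing on the table: 18 mm radius straight body up to 60 mm, shoulder, then a 23 mm wide cap, 92 mm tall overall; about 80 g. Origin: centre of its underside, z up its axis; yaw means nothing
- coaster: round brown wooden coaster lying on the table, 60 mm across, 10 mm thick, 30 g. Origin: centre of its underside, z up; yaw means nothing
- tin: empty round aluminium tealight tin standing open side up, 43 mm across at the base, 44 mm at the rim, 20 mm tall, wall 2 mm, with a short thin wick inside; 15 g. Origin: centre of its underside, z up; yaw means nothing
- cup: clean empty cream paper cup standing upright, 46 mm across at the base, 60 mm at the rim, 65 mm tall; stiff, about 20 g. Origin: centre of its underside, z up; yaw means nothing
- spatula: stirring spatula lying flat, 170 mm long along its x axis: beech handle 14 mm wide (y) and 12 mm high from x = -85 mm to +30 mm, turquoise silicone blade 30 mm wide and 8 mm thick from x = +25 mm to +85 mm; about 40 g. Origin: underside, middle of its length (on the handle, near its centre of mass); z up. It starts with the handle end towards the robot or aslant
- used_cup: used paper cup with hardened pale green wax and three wooden sticks in it, 68 mm across the rim, 80 mm tall, sticks up to 125 mm; it stands beyond the scale and the tray and stays where it is. Origin: centre of its underside
Things that resemble listed ones, but are neither listed nor needed, are in the scene too. Of the things that look like the scale, the largest one is meant.

How it is judged:
By the outcome, as a careful person would: the job done as asked, in the order asked, and still so for the second after the job is handed in, with the robot touching nothing.
It also fails if it takes over 138 s, if anything falls off the work surface, if the arm or the gripper's body presses on something with over 40 N, if the wrist force passes 120 N, or if a joint passes its speed limit or range.

## Working session

There is one attempt and no reset: what is moved stays moved. The work goes in short steps, Python scripts to look and compute and a shell command to move; the robot and the scene stay as the last step left them, time stands still between calls to the robot, and variables do not carry over. Pictures are saved under pics/ and viewed, and the job is handed in when it is done.

```bash
ls; mkdir -p pics; python3 - <<'E'
from cell import ctrl
import cv2
s=ctrl.read_state(); print(s)
for n in ["scene","side","wrist"]:
    d=ctrl.get_image(n); cv2.imwrite(f"pics/{n}0.png",d["img"][:,:,::-1])
    print(n,{k:v for k,v in d.items() if k!="img"})
E
```

```text
pics
{'clock': 0.0, 'qpos': array([-1.21778273,  0.62933259,  0.03843094,  1.5183805 , -0.02700258,
        0.996314  , -0.01999335]), 'qd': array([-0.00043507, -0.00052295,  0.00132136,  0.00030228, -0.00025077,
       -0.00019628,  0.00017206]), 'tau': array([ 1.21735051e-03, -5.63420641e+01,  1.22640934e+00, -1.93448746e+01,
        1.09544961e-02,  1.04330099e-02,  7.35781441e-06]), 'eef_pos': array([264.04840437, 593.25484955, 230.39367858]), 'tool_rot': array([3.14157629e+00, 1.91674866e-03, 1.15199659e+00]), 'force': array([-0.19946565, -0.3985821 , -0.08140235]), 'torque': array([ 0.02002338, -0.00021185, -0.00339018]), 'width': 85.65912165373275}
scene {'vfov': 44.42504693330971, 'cx': 279.27822640716, 'cy': 202.72334672670775, 'T': array([[-7.89661293e-02, -7.08641086e-01,  7.01136336e-01,
         1.35332877e+03],
       [ 9.96673978e-01, -7.03269445e-02,  4.11716273e-02,
         5.07997689e+01],
       [ 2.01328695e-02,  7.02055505e-01,  7.11837576e-01,
         8.81571108e+02],
       [ 0.00000000e+00,  0.00000000e+00,  0.00000000e+00,
         1.00000000e+00]])}
side {
[... 174 characters left out ...]
  [-6.47508279e-01,  4.33704709e-01, -6.26604543e-01,
        -6.80832902e+02],
       [ 2.16695372e-02,  8.32398968e-01,  5.53753003e-01,
         6.54530439e+02],
       [ 0.00000000e+00,  0.00000000e+00,  0.00000000e+00,
         1.00000000e+00]])}
wrist {'vfov': 59.330784709010786, 'cx': 284.54692248593716, 'cy': 211.89336226097674, 'tool_from_camera': array([[ 9.99999996e-01, -2.13087989e-05,  9.08439452e-05,
         1.00064820e+00],
       [ 5.86644297e-06, -9.57291613e-01, -2.89124138e-01,
        -7.25907580e+01],
       [ 9.31250350e-05,  2.89124138e-01, -9.57291609e-01,
        -1.42121119e+02],
       [ 0.00000000e+00,  0.00000000e+00,  0.00000000e+00,
         1.00000000e+00]])}
```

View pics/scene0.png

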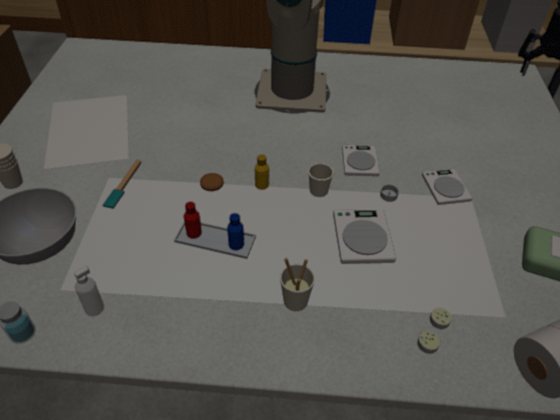

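View pics/side0.png

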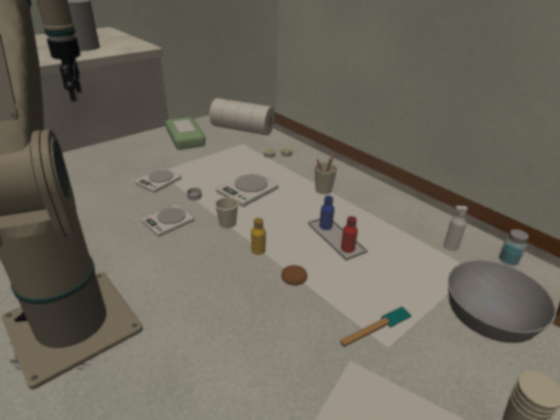

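View pics/wrist0.png

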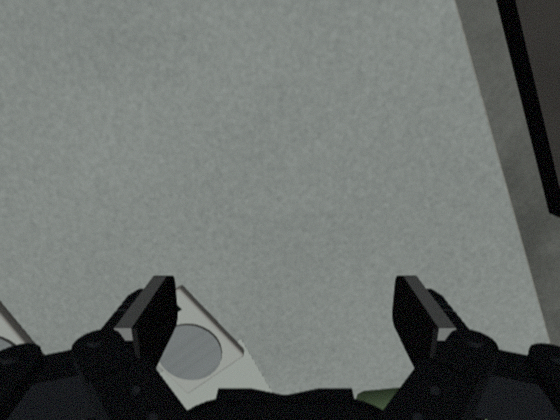

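The scene camera looks back at the robot. It shows the large scale at (363,235), the tray with red at (193,222) and blue at (236,233), yellow at (262,173) and the coaster at (211,181). The tin is at (389,193), the cup at (320,180) and the spatula at (123,183), with the used cup at (297,287). Next I'll fit object models to the network masks.

```bash
cat > h.py <<'E'
from cell import ctrl
import numpy as np, cv2
from scipy.optimize import minimize
from scipy.spatial.transform import Rotation as Rn
def circ(r,z,n=40,x=0,y=0):
    a=np.linspace(0,2*np.pi,n,endpoint=False); return np.c_[x+r*np.cos(a),y+r*np.sin(a),np.full(n,z)]
def box(x0,x1,y0,y1,z0,z1): return np.array([[x,y,z] for x in(x0,x1) for y in(y0,y1) for z in(z0,z1)],float)
bottle=[np.r_[circ(18,0),circ(18,60),circ(11.5,72)],np.r_[circ(11.5,68),circ(11.5,92)]]
M=dict(scale=[box(-90,60,-60,60,0,18),np.r_[circ(50,18),circ(50,24)]],
 dye_tray=[box(-33,33,-85,85,0,10)],red_dye=bottle,blue_dye=bottle,yellow_dye=bottle,
 coaster=[np.r_[circ(30,0),circ(30,10)]],tin=[np.r_[circ(21.5,0),circ(22,20)]],
 cup=[np.r_[circ(23,0),circ(30,65)]],
 spatula=[box(-85,30,-7,7,0,12),box(25,85,-15,15,0,8)],used_cup=[np.r_[circ(24,0),circ(34,80)]])
def cam(n):
    s=ctrl.read_state(); d=ctrl.get_image(n)
    if n=="wrist":
        T=np.eye(4);T[:3,:3]=Rn.from_euler('xyz',s["tool_rot"]).as_matrix();T[:3,3]=s["eef_pos"]
        d["T"]=T@d["tool_from_camera"]
    d["f"]=210/np.tan(np.radians(d["vfov"])/2); d["name"]=n; return d
def proj(d,P):
    p=(np.asarray(P)-d["T"][:3,3])@d["T"][:3,:3]
    return np.c_[d["cx"]+d["f"]*p[:,0]/-p[:,2], d["cy"]-d["f"]*p[:,1]/-p[:,2]]
def ray(d,uv,z):
    c=np.array([(uv[0]-d["cx"])/d["f"],-(uv[1]-d["cy"])/d["f"],-1]); w=d["T"][:3,:3]@c;o=d["T"][:3,3]
    return o+w*(z-o[2])/w[2]
def place(pts,x,y,yaw,z=0):
    c,s=np.cos(yaw),np.sin(yaw); return pts@np.array([[c,s,0],[-s,c,0],[0,0,1]])+[x,y,z]
K=4
def render(d,thing,x,y,yaw,z,off,sz):
    m=np.zeros((sz[1]*K,sz[0]*K),np.uint8)
    for part in M[thing]:
        uv=(proj(d,place(part,x,y,yaw,z))-off+0.5)*K
        h=cv2.convexHull(uv.astype(np.float32)); cv2.fillConvexPoly(m,np.round(h*16).astype(np.int32),1,shift=4)
    return cv2.resize(m.astype(np.float32),tuple(sz),interpolation=cv2.INTER_AREA)
def fit(thing,views,x0,z=0,yaw=False):
    """views: list (d,maskbool)"""
    prep=[]
    for d,m in views:
        ys,xs=np.nonzero(m); o=np.array([xs.min()-15,ys.min()-15]); s=np.array([xs.max()-o[0]+16,ys.max()-o[1]+16])
        mm=np.zeros((s[1],s[0]),np.float32); mm[ys-o[1],xs-o[0]]=1; prep.append((d,mm,o,s))
    def cost(p):
        c=0
        for d,mm,o,s in prep:
            r=render(d,thing,p[0],p[1],p[2] if yaw else 0,z,o,s); c+=1-np.minimum(r,mm).sum()/np.maximum(r,mm).sum()
        return c/len(prep)
    x0=np.array(x0,float)
    st=[x0]+[x0+np.eye(len(x0))[i]*([8,8,.15][i]) for i in range(len(x0))]
    r=minimize(cost,x0,method="Nelder-Mead",options=dict(initial_simplex=st,xatol=.02,fatol=1e-5)); return r.x,1-r.fun
E
python3 - <<'E'
from h import *
import pickle
D={}
for n in["scene","side"]:
    d=cam(n)
    for t in M:
        L=ctrl.cut_out(n,t)
        D[n,t]=(d,L)
        print(n,t,[(round(l["score"],2),np.round(l["rect"]).astype(int).tolist(),int(l["pixels"].sum())) for l in L])
pickle.dump(D,open("d0.pkl","wb"))
E
```

```text
scene scale [(0.89, [343, 144, 382, 174], 1061), (0.61, [333, 210, 397, 263], 2892), (0.56, [422, 170, 474, 207], 1213)]
scene dye_tray [(0.65, [174, 225, 258, 257], 1332)]
scene red_dye [(0.88, [185, 199, 202, 241], 537)]
scene blue_dye [(0.88, [231, 213, 242, 252], 525)]
scene yellow_dye [(0.83, [256, 155, 271, 186], 388)]
scene coaster [(0.6, [198, 172, 229, 193], 364)]
scene tin [(0.85, [382, 185, 401, 203], 275)]
scene cup [(0.67, [307, 164, 338, 196], 679)]
scene spatula [(0.79, [101, 161, 142, 211], 535), (0.17, [199, 170, 226, 192], 324)]
scene used_cup [(0.72, [281, 258, 317, 310], 1358)]
side scale [(0.75, [144, 206, 198, 234], 880), (0.59, [135, 167, 180, 194], 686), (0.55, [217, 175, 278, 209], 1245)]
side dye_tray [(0.95, [307, 218, 366, 264], 816)]
side red_dye [(0.75, [339, 214, 356, 251], 463)]
side blue_dye [(0.9, [319, 196, 337, 228], 412), (0.19, [283, 266, 308, 285], 419)]
side yellow_dye [(0.72, [252, 219, 265, 254], 444)]
side coaster [(0.67, [282, 269, 309, 285], 416)]
side tin [(0.61, [187, 185, 200, 198], 165), (0.6, [283, 269, 307, 285], 400)]
side cup [(0.74, [308, 217, 366, 260], 733), (0.59, [217, 199, 237, 227], 582)]
side spatula [(0.75, [344, 306, 408, 346], 781)]
side used_cup [(0.84, [316, 157, 338, 192], 633)]
```

```bash
python3 - <<'E'
from h import *
import pickle
D=pickle.load(open("d0.pkl","rb"))
pick={("scene","scale"):1,("side","scale"):2,("side","cup"):1}
G={}
for t in M:
    if t=="dye_tray": continue
    vs=[]
    for n in["scene","side"]:
        d,L=D[n,t]; m=L[pick.get((n,t),0)]["pixels"].astype(bool); vs.append((d,m))
    z=3 if t in("red_dye","blue_dye") else 0
    ys,xs=np.nonzero(vs[0][1]); p0=ray(vs[0][0],(xs.mean(),ys.mean()),20)[:2]
    out=[]
    for v in ([vs[0]],[vs[1]],vs):
        best=None
        for yw in ([0.] if t=="scale" else [-2.4,-1.2,0,.6,1.2] if t=="spatula" else [None]):
            x0=[*p0]+([yw] if yw is not None else [])
            r=fit(t,v,x0,z,yw is not None)
            if best is None or r[1]>best[1]: best=r
        out.append((np.round(best[0],2).tolist(),round(best[1],3)))
    print(t,out)
    G[t]=out[2][0]
pickle.dump(G,open("g.pkl","wb"))
for n in["scene","side"]:
    d=D[n,"cup"][0]; im=cv2.resize(d["img"],None,fx=2,fy=2)[:,:,::-1].copy()
    for t,p in G.items():
        for part in M[t]:
            uv=proj(d,place(part,p[0],p[1],p[2] if len(p)>2 else 0,3 if t in("red_dye","blue_dye") else 0))
            h=cv2.convexHull(uv.astype(np.float32)); cv2.polylines(im,[np.int32(h*2+1)],True,(0,255,0),1)
    cv2.imwrite(f"pics/ov_{n}.png",im[240:640,160:960] if n=="scene" else im[260:840,200:1000])
E
```

```text
scale [([589.8, 197.07, 0.11], np.float64(0.941)), ([594.87, 198.1, 0.12], np.float64(0.914)), ([593.07, 197.35, 0.12], np.float64(0.922))]
red_dye [([600.61, -184.81], np.float64(0.948)), ([604.43, -183.89], np.float64(0.914)), ([602.33, -184.56], np.float64(0.92))]
blue_dye [([624.84, -85.3], np.float64(0.926)), ([629.44, -84.21], np.float64(0.929)), ([627.98, -84.84], np.float64(0.92))]
yellow_dye [([424.88, -48.49], np.float64(0.825)), ([428.18, -48.24], np.float64(0.892)), ([428.3, -48.2], np.float64(0.857))]
coaster [([432.69, -174.24], np.float64(0.925)), ([434.75, -173.46], np.float64(0.894)), ([432.94, -174.38], np.float64(0.906))]
tin [([432.39, 264.26], np.float64(0.944)), ([436.8, 267.91], np.float64(0.894)), ([434.17, 264.05], np.float64(0.879))]
cup [([430.7, 92.98], np.float64(0.949)), ([436.1, 94.76], np.float64(0.949)), ([434.25, 93.23], np.float64(0.924))]
spatula [([456.73, -387.86, -0.17], np.float64(0.92)), ([459.71, -387.53, -0.17], np.float64(0.869)), ([457.81, -387.86, -0.17], np.float64(0.889))]
used_cup [([759.5, 54.37], np.float64(0.928)), ([761.68, 54.48], np.float64(0.915)), ([760.21, 53.99], np.float64(0.916))]
```

```bash
python3 -m creep 2>&1 | head; python3 -c "
import cv2;print(cv2.imread('pics/ov_scene.png').shape)"
```

```text
invalid input
(400, 800, 3)
```

View pics/ov_scene.png

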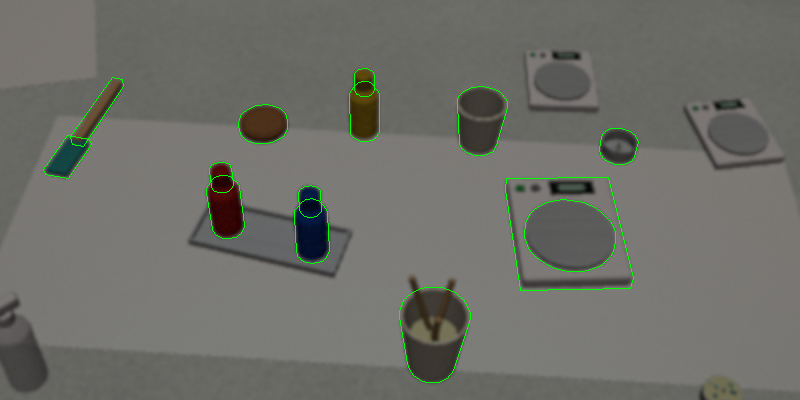

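View pics/ov_side.png

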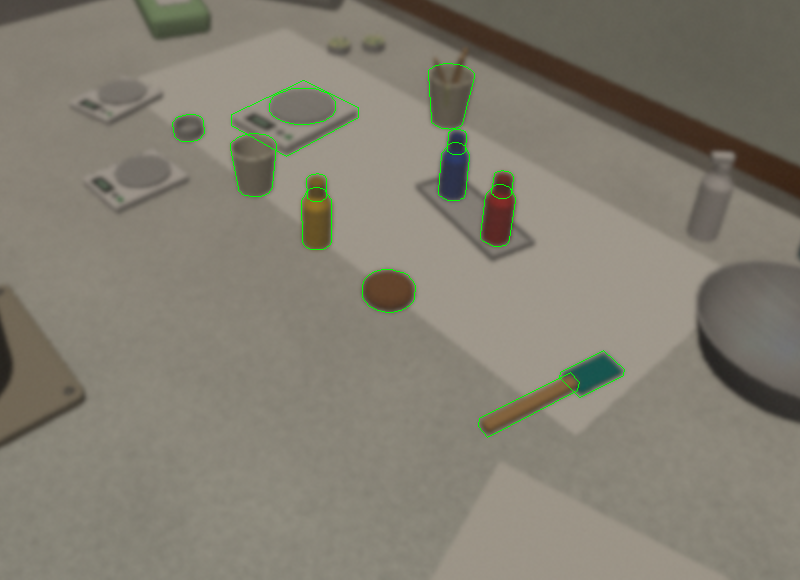

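The overlay outlines match every object in both pictures. The scene and side cameras differ by about 4 mm in x. I'll check that from the wrist camera.

```bash
cat >> h.py <<'E'
def go(x,y,z,yaw,s=None):
    """print shift (units of 40mm) and turn from present tool pose to target, tool down, yaw folded mod pi near"""
    s=s or ctrl.read_state()
    R=Rn.from_euler('xyz',s["tool_rot"]).as_matrix()
    sh=R.T@(np.array([x,y,z])-s["eef_pos"])/40
    y0=s["tool_rot"][2]; dy=(yaw-y0+np.pi/2)%np.pi-np.pi/2
    Rt=Rn.from_euler('xyz',[np.pi,0,y0+dy]).as_matrix()
    rv=np.degrees(Rn.from_matrix(R.T@Rt).as_rotvec())
    print("shift",np.round(sh,3),"rot",np.round(rv,2),"rows",round(max(np.linalg.norm(sh)*40/41.7,np.linalg.norm(rv)/7.16),1), "q7",round(s["qpos"][6],2),"F",np.round(s["force"],1),"w",round(s["width"],1),"t",round(s["clock"],2))
E
python3 -c "
from h import *
go(520,250,330,0.12)"
```

```text
shift [-5.254  9.336 -2.468] rot [-0.    0.   59.13] rows 10.5 q7 -0.02 F [0.1 0.4 0.3] w 85.4 t 1.25
```

```bash
python3 -m creep '-5.25 9.34 -2.45 0 0 59 0;-5.25 9.34 -2.45 0 0 59 0;-5.25 9.34 -2.45 0 0 59 0;-5.25 9.34 -2.45 0 0 59 0;-5.25 9.34 -2.45 0 0 59 0;-5.25 9.34 -2.45 0 0 59 0;-5.25 9.34 -2.45 0 0 59 0;-5.25 9.34 -2.45 0 0 59 0;-5.25 9.34 -2.45 0 0 59 0;-5.25 9.34 -2.45 0 0 59 0'; python3 -c "
from h import *
go(520,250,330,0.12)"
```

```text
clock: 2.08
eef_pos: [507.6, 266.4, 324.9]
tool_rot: [-3.141, -0.0, 0.121]
force: [0.7, 0.7, -0.0]
width: 85.7
shift [ 0.258  0.445 -0.127] rot [-0.01 -0.02  0.06] rows 0.5 q7 -0.24 F [ 0.7  0.7 -0. ] w 85.7 t 2.08
```

```bash
python3 -m creep '0 0 0 0 0 0 0;0 0 0 0 0 0 0'; cat > wl.py <<'E'
import sys,pickle
from h import *
tag=sys.argv[1]; things=sys.argv[2].split(",")
G=pickle.load(open("g.pkl","rb"))
d=cam("wrist"); im=cv2.resize(d["img"],None,fx=1.4,fy=1.4)[:,:,::-1].copy()
for a in things:
    t,_,zz=a.partition("@")
    L=ctrl.cut_out("wrist",t); z=float(zz) if zz else (3 if t in("red_dye","blue_dye") else 0)
    g=G.get(t)
    best=None
    for l in L:
        m=l["pixels"].astype(bool)
        edge=bool(m[0].any() or m[-1].any() or m[:,0].any() or m[:,-1].any())
        ys,xs=np.nonzero(m); p0=ray(d,(xs.mean(),ys.mean()),z+10)[:2]
        x0=[*p0]
        if t in("scale","spatula","dye_tray"): x0.append(g[2] if g else .2)
        r=fit(t,[(d,m)],x0,z,len(x0)>2)
        print(t,"score",round(l["score"],2),np.round(l["rect"]).astype(int).tolist(),"edge" if edge else "",np.round(r[0],3).tolist(),"iou",round(r[1],3),"prev",np.round(g,2).tolist() if g is not None else None)
        for part in M[t]:
            uv=proj(d,place(part,r[0][0],r[0][1],r[0][2] if len(x0)>2 else 0,z))
            cv2.polylines(im,[np.int32(cv2.convexHull(uv.astype(np.float32))*1.4+.7)],True,(0,255,0),1)
cv2.imwrite(f"pics/{tag}.png",im)
E
python3 wl.py w1 scale,tin,cup,yellow_dye,blue_dye,red_dye,used_cup,dye_tray
```

```text
clock: 2.25
eef_pos: [509.0, 265.0, 325.1]
tool_rot: [3.141, -0.002, 0.116]
force: [-0.5, -0.1, 0.1]
width: 85.1
scale score 0.96 [268, 175, 395, 264]  [593.035, 198.042, 0.127] iou 0.952 prev [593.07, 197.35, 0.12]
scale score 0.87 [142, 0, 251, 72] edge [385.648, 424.356, 0.236] iou 0.651 prev [593.07, 197.35, 0.12]
scale score 0.74 [82, 160, 175, 232]  [308.22, 216.994, 0.054] iou 0.666 prev [593.07, 197.35, 0.12]
tin score 0.57 [204, 139, 243, 178]  [435.37, 265.512] iou 0.966 prev [434.17, 264.05]
cup score 0.59 [179, 263, 230, 324]  [434.153, 93.499] iou 0.96 prev [434.25, 93.23]
yellow_dye score 0.78 [185, 350, 220, 412]  [428.265, -47.285] iou 0.832 prev [428.3, -48.2]
dye_tray score 0.95 [313, 371, 359, 395]  [625.937, -50.537, 0.168] iou 0.222 prev None
```

View pics/w1.png

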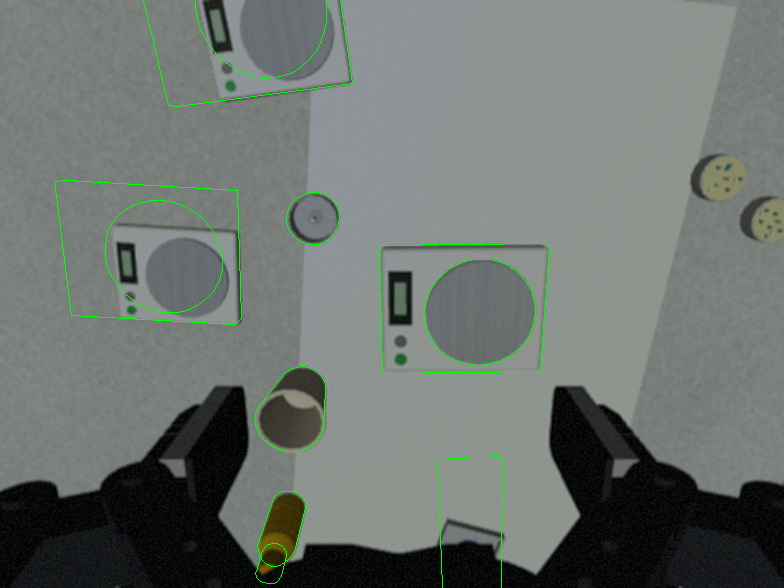

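```bash
python3 -c "
from h import *
go(433.5,-174.2,150,0.124)"
```

```text
shift [-3.172 10.766  4.351] rot [-0.    0.02 -0.01] rows 11.5 q7 -0.24 F [0.8 0.4 0.3] w 85.7 t 2.7
```

```bash
python3 -m creep '-3.17 10.77 4.33 0 0 0 0;-3.17 10.77 4.33 0 0 0 0;-3.17 10.77 4.33 0 0 0 0;-3.17 10.77 4.33 0 0 0 0;-3.17 10.77 4.33 0 0 0 0;-3.17 10.77 4.33 0 0 0 0;-3.17 10.77 4.33 0 0 0 0;-3.17 10.77 4.33 0 0 0 0;-3.17 10.77 4.33 0 0 0 0;-3.17 10.77 4.33 0 0 0 0'; python3 -c "
from h import *
go(433.5,-174.2,150,0.124)"
```

```text
clock: 3.53
eef_pos: [443.1, -116.8, 173.8]
tool_rot: [3.141, -0.001, 0.124]
force: [1.5, -0.8, -0.4]
width: 85.6
shift [-0.415  1.394  0.594] rot [ 0.01 -0.04 -0.03] rows 1.5 q7 0.6 F [ 1.5 -0.8 -0.4] w 85.6 t 3.53
```

```bash
python3 -m creep '-0.38 1.36 0.58 0 0 0 0;-0.38 1.36 0.58 0 0 0 0;-0.38 1.36 0.58 0 0 0 0;-0.38 1.36 0.58 0 0 0 0'; python3 wl.py w2 coaster,yellow_dye,red_dye,blue_dye,dye_tray;python3 -c "
from h import *
go(433.5,-174.2,150,0.124)"
```

```text
clock: 3.87
eef_pos: [434.5, -172.2, 150.7]
tool_rot: [-3.141, 0.001, 0.12]
force: [-1.1, 0.9, -0.3]
width: 85.0
coaster score 0.94 [244, 160, 324, 236]  [434.661, -172.64] iou 0.966 prev [432.94, -174.38]
yellow_dye score 0.58 [270, 0, 330, 55] edge [428.518, -48.339] iou 0.754 prev [428.3, -48.2]
red_dye score 0.88 [460, 214, 560, 302] edge [604.703, -184.581] iou 0.86 prev [602.33, -184.56]
red_dye score 0.69 [199, 381, 220, 404]  [385.931, -383.519] iou 0.249 prev [602.33, -184.56]
blue_dye score 0.67 [528, 89, 559, 143] edge [628.791, -84.527] iou 0.62 prev [627.98, -84.84]
dye_tray score 0.62 [434, 52, 560, 283] edge [615.628, -133.639, -0.195] iou 0.66 prev None
shift [-0.064  0.097  0.035] rot [-0.01 -0.05  0.05] rows 0.1 q7 0.73 F [-0.9 -0.3 -0.4] w 85.3 t 4.17
```

View pics/w2.png

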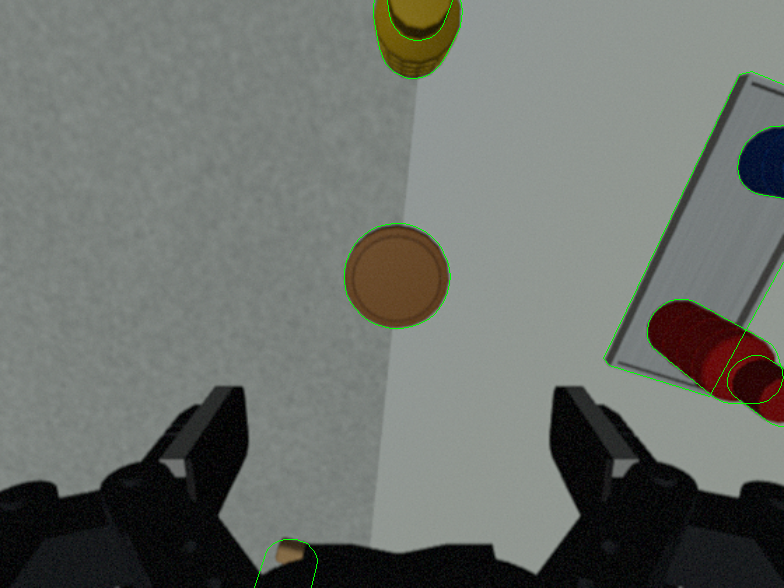

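```bash
python3 -c "
from h import *
go(434.3,-173,15,0.124)"
python3 -m creep '0 0.03 1 0 0 0 0.2;0 0.03 2 0 0 0 0.2;0 0.03 2.9 0 0 0 0.2;0 0.03 3.35 0 0 0 0.2;0 0.03 3.35 0 0 0 0.2;0 0.03 3.35 0 0 0 0.2'
python3 -c "
from h import *
cv2.imwrite('pics/w3.png',cam('wrist')['img'][:,:,::-1])
go(434.3,-173,0,0.124)"
```

```text
shift [-0.044  0.07   3.41 ] rot [-0.01 -0.05  0.05] rows 3.3 q7 0.73 F [-0.9 -0.3 -0.4] w 85.3 t 4.17
clock: 4.67
eef_pos: [435.1, -172.2, 16.7]
tool_rot: [3.141, 0.001, 0.123]
force: [0.2, -0.4, 1.2]
width: 68.5
shift [-0.045 -0.001  0.443] rot [ 0.1  -0.09 -0.06] rows 0.4 q7 0.91 F [ 0.2 -0.3  0. ] w 68.1 t 4.72
```

View pics/w3.png

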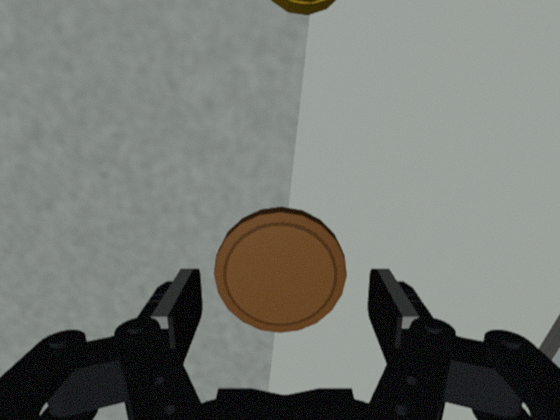

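```bash
python3 -m creep '0 0 0.15 0 0 0 0.2;0 0 0.3 0 0 0 0.2;0 0 0.35 0 0 0 0.2;0 0 0.35 0 0 0 0.2'
python3 -m creep '0 0 0.06 0 0 0 0.2;0 0 0.06 0 0 0 0.2'
python3 -m creep '0 0 0.04 0 0 0 0.2;0 0 0.04 0 0 0 0.2'
```

```text
clock: 5.05
eef_pos: [436.7, -172.8, 4.6]
tool_rot: [3.139, -0.003, 0.123]
force: [-0.4, 0.1, 1.1]
width: 68.4
clock: 5.22
eef_pos: [436.4, -172.8, 2.0]
tool_rot: [3.14, -0.003, 0.123]
force: [0.6, -0.3, -0.5]
width: 68.5
clock: 5.38
eef_pos: [435.8, -172.7, -0.2]
tool_rot: [3.141, -0.002, 0.123]
force: [-0.2, 0.3, -0.5]
width: 68.5
```

```bash
python3 -m creep '0 0 0.04 0 0 0 0.2;0 0 0.04 0 0 0 0.2'
python3 -m creep '0 0 0.03 0 0 0 0.2;0 0 0.03 0 0 0 0.2'

```

```text
clock: 5.55
eef_pos: [435.2, -172.6, -2.5]
tool_rot: [3.141, -0.0, 0.122]
force: [-0.0, 0.3, 0.3]
width: 68.1
clock: 5.72
eef_pos: [435.0, -172.5, -3.9]
tool_rot: [-3.141, 0.0, 0.122]
force: [0.4, 0.7, 0.5]
width: 68.2
```

```bash
python3 -m creep '0 0 0 0 0 0 0.3;0 0 0 0 0 0 0.5;0 0 0 0 0 0 0.6;0 0 0 0 0 0 0.6'

```

```text
clock: 6.05
eef_pos: [434.8, -172.5, -3.2]
tool_rot: [-3.141, -0.0, 0.122]
force: [-1.4, 0.3, 10.0]
width: 57.1
```

```bash
python3 -m creep '0 0 -0.05 0 0 0 0.6;0 0 -0.05 0 0 0 0.6'; python3 -c "
from h import *
cv2.imwrite('pics/w4.png',cam('wrist')['img'][:,:,::-1])"
```

```text
clock: 6.22
eef_pos: [435.2, -172.6, -1.5]
tool_rot: [3.141, -0.0, 0.122]
force: [0.4, 0.2, -1.3]
width: 57.1
```

View pics/w4.png

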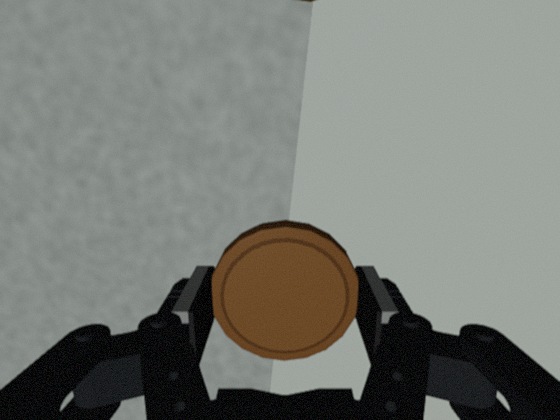

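```bash
python3 -m creep '0 0 -0.25 0 0 0 0.6;0 0 -0.6 0 0 0 0.6;0 0 -1.2 0 0 0 0.6;0 0 -2 0 0 0 0.6;0 0 -2.8 0 0 0 0.6;0 0 -3.5 0 0 0 0.6;0 0 -3.75 0 0 0 0.6;0 0 -3.75 0 0 0 0.6'; python3 - <<'E'
from h import *
d=cam("wrist");s=ctrl.read_state()
cv2.imwrite('pics/w5.png',d['img'][:,:,::-1])
tip=s["eef_pos"][2]
for z in (2.,4.,6.):
  for l in ctrl.cut_out("wrist","coaster")[:1]:
    m=l["pixels"].astype(bool)
    r=fit("coaster",[(d,m)],s["eef_pos"][:2],tip+z,False); R=Rn.from_euler('xyz',s["tool_rot"]).as_matrix()
    print(z,l["rect"],r, R.T@(np.r_[r[0],tip]-s["eef_pos"]))
go(578.3,316.9,145,.124)
E
```

```text
clock: 6.93
eef_pos: [436.5, -172.9, 150.0]
tool_rot: [3.14, -0.004, 0.123]
force: [0.7, -1.0, 0.1]
width: 56.8
2.0 [210.5, 219.5, 359.0, 365.0] (array([ 438.02633242, -174.21683262]), np.float64(0.9806994199752808)) [2.07204975 2.18248491 0.00463786]
4.0 [210.5, 219.5, 359.0, 365.0] (array([ 437.95420629, -173.62618474]), np.float64(0.9574683904647827)) [2.07305532 1.58745045 0.00436269]
6.0 [210.5, 219.5, 359.0, 365.0] (array([ 437.84231525, -173.11609691]), np.float64(0.9317492246627808)) [2.02469739 1.06747871 0.00403616]
shift [  5.068 -11.69    0.049] rot [-0.08  0.14 -0.09] rows 12.2 q7 1.06 F [ 0.   0.1 -0.2] w 56.9 t 7.13
```

View pics/w5.png

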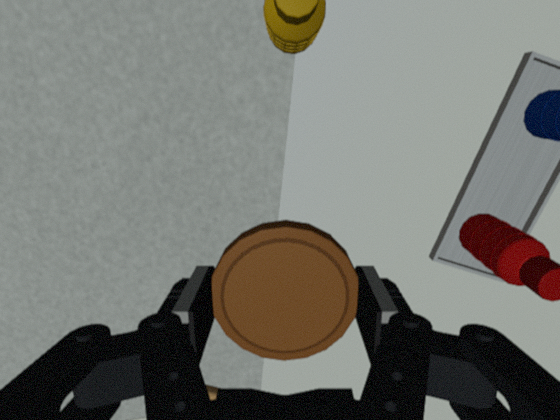

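```bash
python3 -m creep '0.2 -0.4 0 0 0 0 0.6;0.5 -1.2 0 0 0 0 0.6;5.05 -11.73 0 0 0 0 0.6;5.05 -11.73 0 0 0 0 0.6;5.05 -11.73 0 0 0 0 0.6;5.05 -11.73 0 0 0 0 0.6;5.05 -11.73 0 0 0 0 0.6;5.05 -11.73 0 0 0 0 0.6;5.05 -11.73 0 0 0 0 0.6;5.05 -11.73 0 0 0 0 0.6';  python3 -c "
from h import *
go(577.5,318.7,60,.124)"
```

```text
clock: 7.97
eef_pos: [542.2, 199.2, 146.2]
tool_rot: [3.141, 0.003, 0.122]
force: [1.9, -0.3, 0.1]
width: 57.2
shift [ 1.247 -2.86   2.15 ] rot [ 0.05  0.18 -0.11] rows 3.6 q7 0.32 F [ 1.9 -0.3  0.1] w 57.2 t 7.97
```

```bash
python3 -m creep '1.25 -2.83 0 0 0 0 0.6;1.25 -2.83 0 0 0 0 0.6;1.25 -2.83 0 0 0 0 0.6;1.25 -2.83 0.6 0 0 0 0.6;1.25 -2.83 1.3 0 0 0 0.6;1.25 -2.83 2.1 0 0 0 0.6;1.25 -2.83 2.7 0 0 0 0.6;1.25 -2.83 2.7 0 0 0 0.6;1.25 -2.83 2.7 0 0 0 0.6';  python3 -c "
from h import *
cv2.imwrite('pics/w6.png',cam('wrist')['img'][:,:,::-1])
go(577.5,318.7,-2.5,.124)"
```

```text
clock: 8.72
eef_pos: [577.3, 314.5, 37.6]
tool_rot: [3.14, 0.005, 0.121]
force: [0.4, 0.9, 0.4]
width: 57.0
shift [-0.022 -0.097  1.053] rot [ 0.05  0.06 -0.16] rows 1.0 q7 0.2 F [ 1.2 -0.1  1. ] w 57.3 t 8.77
```

View pics/w6.png

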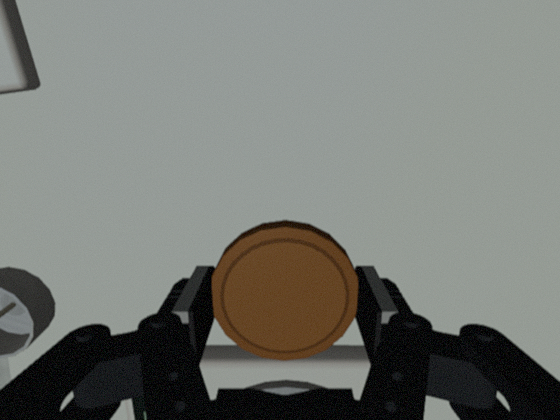

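```bash
python3 -m creep '-0.02 -0.1 0.4 0 0 0 0.6;-0.02 -0.1 0.75 0 0 0 0.6;-0.02 -0.1 0.92 0 0 0 0.6;-0.02 -0.1 0.97 0 0 0 0.6;-0.02 -0.1 0.97 0 0 0 0.6;-0.02 -0.1 0.97 0 0 0 0.6';  python3 -c "
from h import *
go(577.5,318.7,-2.5,.124)"
```

```text
clock: 9.27
eef_pos: [577.8, 319.5, 1.7]
tool_rot: [3.142, -0.0, 0.122]
force: [0.2, 0.0, -0.9]
width: 57.0
shift [-0.01   0.02   0.105] rot [ 0.   -0.02 -0.11] rows 0.1 q7 0.22 F [ 0.2  0.  -0.9] w 57.0 t 9.27
```

```bash
python3 -m creep '0 0.02 0.06 0 0 0 0.6;0 0.02 0.1 0 0 0 0.6;0 0.02 0.1 0 0 0 0.6;0 0.02 0.1 0 0 0 0.6';  python3 -c "
from h import *
go(577.5,318.7,-3.5,.124)"
```

```text
clock: 9.6
eef_pos: [577.7, 318.9, -2.4]
tool_rot: [-3.141, -0.0, 0.122]
force: [-0.2, 0.0, -1.2]
width: 57.0
shift [-0.005  0.005  0.027] rot [-0.01 -0.01 -0.1 ] rows 0.0 q7 0.22 F [-0.2  0.  -1.2] w 57.0 t 9.6
```

```bash
python3 -m creep '0 0 0.03 0 0 0 0.6;0 0 0.03 0 0 0 0.6;0 0 0.02 0 0 0 0.2;0 0 0.02 0 0 0 0.2;0 0 0.02 0 0 0 0.2;0 0 -0.3 0 0 0 0.2;0 0 -1.2 0 0 0 0.2;0 0 -2.2 0 0 0 0;0 0 -3 0 0 0 0;0 0 -3 0 0 0 0'; python3 -c "
from h import *
go(500,290,230,.124)"
```

```text
clock: 10.43
eef_pos: [582.3, 319.6, 125.6]
tool_rot: [-3.138, -0.012, 0.122]
force: [1.6, 0.1, 0.5]
width: 85.6
shift [-2.102  0.476 -2.638] rot [-0.18 -0.69 -0.12] rows 3.3 q7 0.14 F [1.6 0.1 0.5] w 85.6 t 10.43
```

```bash
python3 -m creep '-2.1 0.47 -2.6 0 0 0 0;-2.1 0.47 -2.6 0 0 0 0;-2.1 0.47 -2.6 0 0 0 0;-2.1 0.47 -2.6 0 0 0 0;-2.1 0.47 -2.6 0 0 0 0;-2.1 0.47 -2.6 0 0 0 0'; python3 wl.py w7 coaster,scale,tin; cat > rel.py <<'E'
import pickle
from h import *
P=dict(scene={},side={})
for n in P:
    d=cam(n)
    for t in ["scale","coaster"]:
        L=ctrl.cut_out(n,t); ms=[l["pixels"].astype(bool) for l in L if l["score"]>.4]
        if not ms: print(n,t,"none"); continue
        m=max(ms,key=lambda m:m.sum()); ys,xs=np.nonzero(m); p0=ray(d,(xs.mean(),ys.mean()),10)[:2]
        r=fit(t,[(d,m)],[*p0]+([.124] if t=="scale" else []),0,t=="scale"); print(n,t,np.round(r[0],3),round(r[1],3)); P[n][t]=r[0]
    if len(P[n])==2:
        s=P[n]["scale"];v=P[n]["coaster"]-s[:2];c,q=np.cos(s[2]),np.sin(s[2]); print(" coaster in scale frame",c*v[0]+q*v[1],-q*v[0]+c*v[1])
E
python3 rel.py
```

```text
clock: 10.93
eef_pos: [496.8, 290.7, 222.0]
tool_rot: [-3.14, -0.001, 0.123]
force: [-0.9, -0.3, -1.1]
width: 85.1
coaster score 0.78 [337, 130, 404, 196]  [578.415, 319.0] iou 0.968 prev [432.94, -174.38]
coaster score 0.58 [276, 220, 428, 329]  [614.087, 229.794] iou 0.189 prev [432.94, -174.38]
scale score 0.77 [113, 0, 256, 94] edge [385.195, 424.482, 0.24] iou 0.699 prev [593.07, 197.35, 0.12]
scale score 0.61 [276, 220, 430, 329]  [593.052, 196.876, 0.122] iou 0.859 prev [593.07, 197.35, 0.12]
scale score 0.61 [37, 201, 156, 290]  [308.125, 218.654, 0.048] iou 0.693 prev [593.07, 197.35, 0.12]
tin score 0.59 [192, 175, 242, 223]  [435.293, 265.479] iou 0.956 prev [434.17, 264.05]
scene scale [5.90402e+02 1.96717e+02 1.15000e-01] 0.953
scene coaster [576.183 318.777] 0.939
 coaster in scale frame -0.10958232259209488 122.8854346770195
side scale [5.97508e+02 1.98798e+02 1.00000e-01] 0.879
side coaster [581.116 319.732] 0.899
 coaster in scale frame -4.185515004459688 121.96756348741775
```

View pics/w7.png

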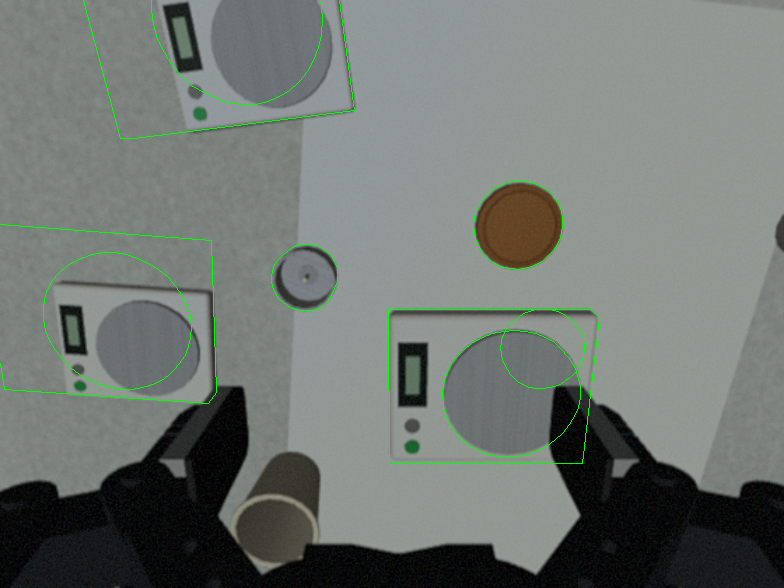

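The coaster was placed at (578.4, 319.0), about 122 mm to the left in the scale frame with a gap of about 32 mm, and level with the plate. The tin shows at (435.3, 265.5), so I go for that next.

```bash
python3 -c "
from h import *
go(434.5,265.5,45,.124)"
```

```text
shift [-1.614  0.411  4.401] rot [ 0.03  0.03 -0.12] rows 4.5 q7 0.09 F [-0.3 -0.1  0.5] w 85.7 t 11.43
```

```bash
python3 -m creep '-1.61 0.41 1 0 0 0 0.3;-1.61 0.41 2 0 0 0 0.3;-1.61 0.41 3 0 0 0 0.3;-1.61 0.41 4 0 0 0 0.3;-1.61 0.41 4.38 0 0 0 0.3;-1.61 0.41 4.38 0 0 0 0.3;-1.61 0.41 4.38 0 0 0 0.3';python3 -c "
from h import *
cv2.imwrite('pics/w8.png',cam('wrist')['img'][:,:,::-1])
go(434.5,265.5,3,.124)"
```

```text
clock: 12.02
eef_pos: [434.2, 265.0, 45.6]
tool_rot: [3.14, 0.003, 0.121]
force: [0.7, 0.6, 0.8]
width: 59.7
shift [-0.032 -0.003  1.102] rot [ 0.02 -0.06 -0.15] rows 1.1 q7 0.34 F [-0.5 -0.3  0.8] w 59.8 t 12.07
```

View pics/w8.png

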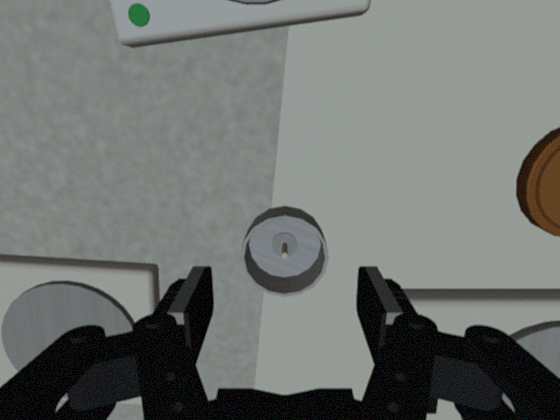

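```bash
python3 -m creep '0 0 0.5 0 0 0 0.3;0 0 0.9 0 0 0 0.3;0 0 1.06 0 0 0 0.3;0 0 1.06 0 0 0 0.3;0 0 1.06 0 0 0 0.4;0 0 1.06 0 0 0 0.5;0 0 1.06 0 0 0 0.7;0 0 1.06 0 0 0 0.7';python3 -c "
from h import *
go(434.5,265.5,3,.124)"
```

```text
clock: 12.73
eef_pos: [435.8, 266.3, 5.9]
tool_rot: [-3.14, -0.003, 0.122]
force: [-1.1, 0.6, 8.1]
width: 41.0
shift [-0.034  0.016  0.072] rot [-0.09 -0.16 -0.13] rows 0.1 q7 0.41 F [-1.1  0.6  8.1] w 41.0 t 12.73
```

```bash
python3 -m creep '0 0 -0.1 0 0 0 0.7;0 0 -0.5 0 0 0 0.7;0 0 -1.2 0 0 0 0.7;0 0 -2 0 0 0 0.7;0 0 -2 0 0 0 0.7;0 0 -2 0 0 0 0.7';python3 -c "
from h import *
cv2.imwrite('pics/w9.png',cam('wrist')['img'][:,:,::-1])
go(577.5,318.5,85,.124)"
```

```text
clock: 13.23
eef_pos: [435.8, 266.8, 86.1]
tool_rot: [-3.14, -0.004, 0.123]
force: [-0.2, -0.2, -0.2]
width: 41.4
shift [ 3.7   -0.852  0.004] rot [-0.07 -0.09 -0.06] rows 3.6 q7 0.29 F [ 0.1 -0.2 -0.3] w 40.6 t 13.28
```

View pics/w9.png

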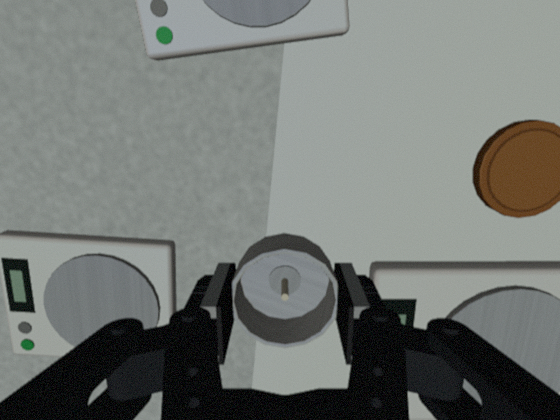

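```bash
python3 -m creep '0.7 -0.17 0 0 0 0 0.7;1.6 -0.4 0 0 0 0 0.7;2.6 -0.65 0 0 0 0 0.7;3.4 -0.8 0 0 0 0 0.7;3.7 -0.86 0 0 0 0 0.7;3.7 -0.86 0.3 0 0 0 0.7;3.7 -0.86 0.8 0 0 0 0.7;3.7 -0.86 1 0 0 0 0.7;3.7 -0.86 1 0 0 0 0.7';python3 - <<'E'
from h import *
d=cam('wrist');s=ctrl.read_state()
cv2.imwrite('pics/w10.png',d['img'][:,:,::-1])
go(577.5,319.2,16,.124)
for t,z in(("coaster",0),("tin",s["eef_pos"][2]-4)):
  for l in ctrl.cut_out("wrist",t)[:2]:
    m=l["pixels"].astype(bool)
    print(t,l["score"],l["rect"],fit(t,[(d,m)],s["eef_pos"][:2],z))
E
```

```text
clock: 14.03
eef_pos: [573.4, 316.9, 40.1]
tool_rot: [3.14, 0.008, 0.122]
force: [-0.5, 0.2, -1.1]
width: 41.2
shift [ 0.077 -0.042  0.646] rot [ 0.07  0.28 -0.13] rows 0.6 q7 0.2 F [0.2 0.3 0.4] w 40.8 t 14.08
coaster 0.92 [234.7, 192.0, 356.8, 266.9] (array([579.03052458, 318.14966517]), np.float64(0.5530189871788025))
coaster 0.19 [135.2, 345.4, 349.3, 420.0] (array([574.77467542, 317.20836863]), np.float64(0.0))
tin 0.65 [230.9, 231.8, 340.2, 348.6] (array([574.35825048, 317.01275002]), np.float64(0.8933640122413635))
```

View pics/w10.png

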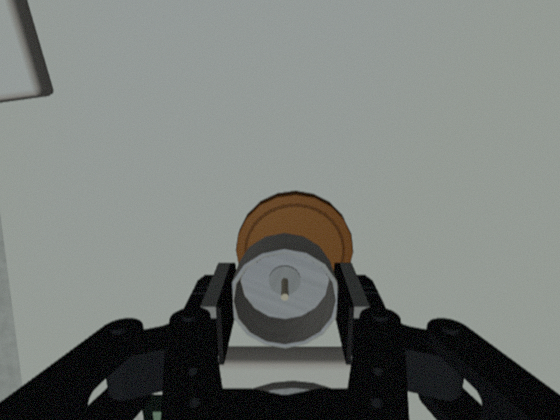

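```bash
python3 -m creep '0.03 -0.02 0.2 0 0 0 0.7;0.03 -0.02 0.3 0 0 0 0.7;0.03 -0.02 0.3 0 0 0 0.7;0.03 -0.02 0.3 0 0 0 0.7;0.03 -0.02 0.3 0 0 0 0.7';python3 - <<'E'
from h import *
go(577.5,319,15,.124)
E
```

```text
clock: 14.6
eef_pos: [578.5, 319.0, 32.0]
tool_rot: [-3.142, -0.0, 0.122]
force: [0.4, -0.3, 0.2]
width: 40.4
shift [-0.025 -0.003  0.425] rot [-0.   -0.01 -0.1 ] rows 0.4 q7 0.2 F [ 0.4 -0.3  0.2] w 40.4 t 14.6
```

```bash
python3 -m creep '-0.02 0 0.2 0 0 0 0.7;-0.02 0 0.36 0 0 0 0.7;-0.02 0 0.4 0 0 0 0.7;-0.02 0 0.4 0 0 0 0.7;-0.02 0 0.4 0 0 0 0.7'
```

```text
clock: 15.02
eef_pos: [577.4, 319.0, 16.0]
tool_rot: [-3.141, 0.001, 0.122]
force: [-1.5, -0.2, 4.4]
width: 41.0
```

```bash
python3 -m creep '0 0 0 0 0 0 0.6;0 0 0 0 0 0 0.3;0 0 0 0 0 0 0.3;0 0 0 0 0 0 0.3;0 0 -0.3 0 0 0 0.3;0 0 -1 0 0 0 0.2;0 0 -2 0 0 0 0;0 0 -3 0 0 0 0;0 0 -4 0 0 0 0;0 0 -4 0 0 0 0';python3 wl.py w11 coaster,tin@10; python3 rel.py; python3 -c "
from h import *
go(457.8,-387.9,170,-.17+1.571)"
```

```text
clock: 15.85
eef_pos: [582.8, 319.4, 185.3]
tool_rot: [-3.138, -0.014, 0.122]
force: [2.6, -0.0, 0.3]
width: 85.3
coaster score 0.89 [240, 154, 311, 224]  [579.076, 319.154] iou 0.369 prev [432.94, -174.38]
tin score 0.67 [251, 168, 304, 221]  [578.915, 318.47] iou 0.963 prev [434.17, 264.05]
scene scale [5.89696e+02 1.97300e+02 1.19000e-01] 0.957
scene coaster [577.017 317.013] 0.368
 coaster in scale frame 1.6707340449070234 120.3705130362388
side scale [5.94506e+02 1.98991e+02 1.38000e-01] 0.908
side coaster none
shift [-5.109 17.168  0.141] rot [-2.000e-02  1.300e-01 -7.328e+01] rows 17.2 q7 0.1 F [-0.2  0.4  0.8] w 85.0 t 16.3
```

View pics/w11.png

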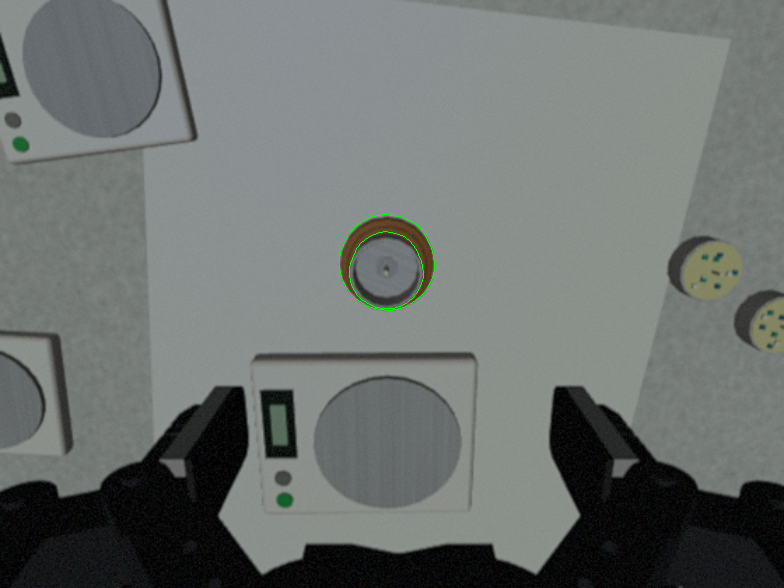

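The tin sits on the coaster, within 1 mm of its centre. The coaster is level with the plate's centre, both at about column 387. The spatula is next.

```bash
python3 -m creep '-5.1 17.17 0 0 0 106.7 0;-5.1 17.17 0 0 0 106.7 0;-5.1 17.17 0 0 0 106.7 0;-5.1 17.17 0 0 0 106.7 0;-5.1 17.17 0 0 0 106.7 0;-5.1 17.17 0 0 0 106.7 0;-5.1 17.17 0 0 0 106.7 0;-5.1 17.17 0 0 0 106.7 0;-5.1 17.17 0 0 0 106.7 0;-5.1 17.17 0 0 0 106.7 0';python3 -c "
from h import *
go(457.8,-387.9,170,-.17-1.571)"
```

```text
clock: 17.13
eef_pos: [507.8, -93.6, 175.5]
tool_rot: [3.141, 0.0, -1.134]
force: [1.9, 0.2, 0.4]
width: 85.2
shift [6.135 4.248 0.139] rot [3.00e-02 0.00e+00 3.48e+01] rows 7.2 q7 -0.16 F [1.9 0.2 0.4] w 85.2 t 17.13
```

```bash
python3 -m creep '6.12 4.22 0 0 0 34.8 0;6.12 4.22 0 0 0 34.8 0;6.12 4.22 0 0 0 34.8 0;6.12 4.22 0 0 0 34.8 0;6.12 4.22 0 0 0 34.8 0;6.12 4.22 0 0 0 34.8 0;6.12 4.22 0 0 0 34.8 0;6.12 4.22 0 0 0 34.8 0;6.12 4.22 0 0 0 34.8 0;6.12 4.22 0 0 0 34.8 0'; python3 wl.py w12 spatula;python3 -c "
from h import *
go(457.8,-387.9,170,-.17-1.571)"
```

```text
clock: 17.97
eef_pos: [460.7, -385.0, 175.1]
tool_rot: [3.141, 0.002, -1.736]
force: [0.4, -0.1, 1.0]
width: 85.5
spatula score 0.7 [273, 88, 309, 282]  [460.12, -386.898, -0.175] iou 0.938 prev [457.81, -387.86, -0.17]
shift [0.13  0.082 0.129] rot [0.04 0.13 0.46] rows 0.2 q7 -0.28 F [-0.5  0.6 -0.4] w 85.2 t 18.07
```

View pics/w12.png

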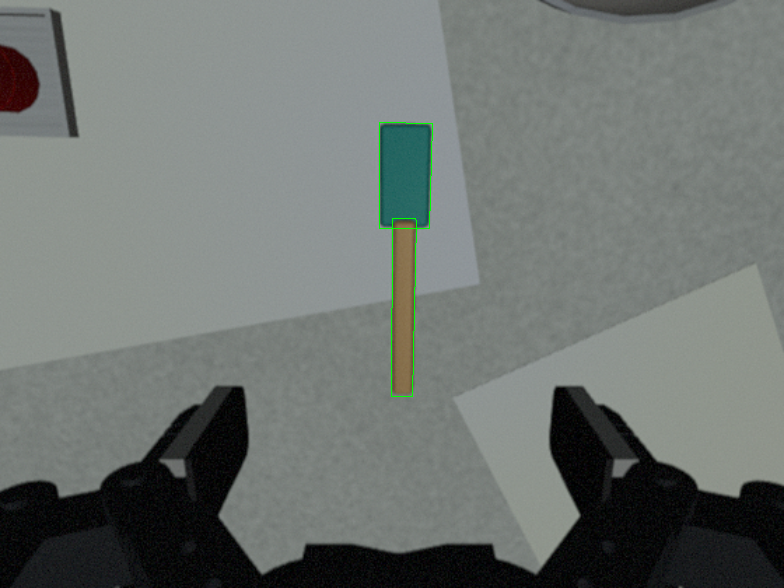

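```bash
python3 -c "
from h import *
go(459.5,-387.2,30,-.175-1.571)"; python3 -m creep '0.1 0.04 1 0 0 0.5 0.3;0.1 0.04 2 0 0 0.5 0.6;0.1 0.04 3 0 0 0.5 0.6;0.1 0.04 3.5 0 0 0.5 0.6;0.1 0.04 3.6 0 0 0.5 0.6;0.1 0.04 3.6 0 0 0.5 0.6;0.1 0.04 3.6 0 0 0.5 0.6'; python3 -c "
from h import *
cv2.imwrite('pics/w13.png',cam('wrist')['img'][:,:,::-1])
go(459.5,-387.2,2,-.175-1.571)"
```

```text
shift [0.113 0.04  3.629] rot [0.04 0.13 0.75] rows 3.5 q7 -0.28 F [-0.5  0.6 -0.4] w 85.2 t 18.07
clock: 18.65
eef_pos: [459.8, -389.2, 33.2]
tool_rot: [-3.14, -0.001, -1.742]
force: [0.7, 0.1, 0.3]
width: 34.0
shift [-0.061  0.022  0.793] rot [-0.13 -0.1   0.19] rows 0.8 q7 -0.16 F [-0.1 -0.2  0.5] w 34.1 t 18.7
```

View pics/w13.png

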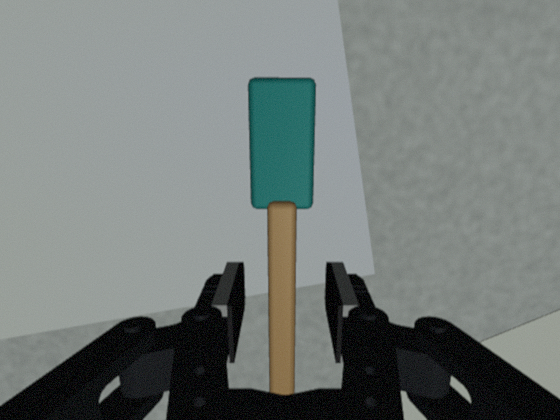

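```bash
python3 -m creep '-0.03 0.02 0.4 0 0 0 0.6;-0.03 0.02 0.68 0 0 0 0.6;-0.03 0.02 0.75 0 0 0 0.6;-0.03 0.02 0.75 0 0 0 0.6;-0.03 0.02 0.75 0 0 0 0.6'; python3 -m creep '0 0 0 0 0 0 0.8;0 0 0 0 0 0 1;0 0 0 0 0 0 1;0 0 0 0 0 0 1'
```

```text
clock: 19.12
eef_pos: [458.8, -388.7, 3.2]
tool_rot: [-3.14, -0.001, -1.744]
force: [0.5, -0.2, -0.7]
width: 34.2
clock: 19.45
eef_pos: [458.6, -388.6, 3.1]
tool_rot: [-3.14, -0.001, -1.744]
force: [0.1, 0.5, 5.8]
width: 12.0
```

```bash
python3 -m creep '0 0 -0.4 0 0 0 1;0 0 -1 0 0 0 1;0 0 -1.8 0 0 0 1;0 0 -2.7 0 0 0 1;0 0 -3.6 0 0 0 1;0 0 -4.1 0 0 0 1;0 0 -4.1 0 0 0 1;0 0 -4.1 0 0 0 1'; python3 -c "
from h import *
cv2.imwrite('pics/w14.png',cam('wrist')['img'][:,:,::-1])
go(604.9,91,165,-1.449)"
```

```text
clock: 20.12
eef_pos: [458.6, -388.3, 167.9]
tool_rot: [-3.139, -0.001, -1.744]
force: [0.3, -0.3, -1.0]
width: 12.0
shift [-12.412  -1.554   0.041] rot [ -0.03   0.03 -16.89] rows 12.0 q7 -0.33 F [ 0.4  0.1 -1.7] w 12.0 t 20.17
```

View pics/w14.png

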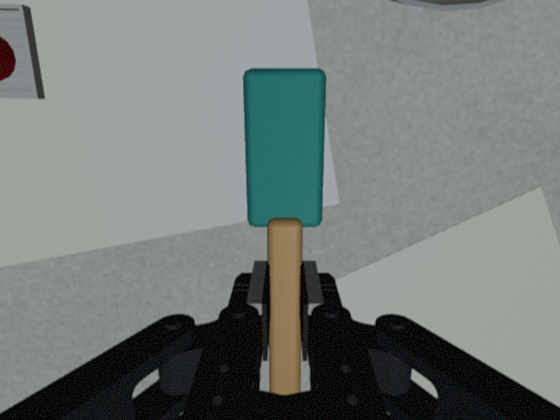

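```bash
python3 -m creep '-0.4 -0.05 0 0 0 -1 1;-1.1 -0.14 0 0 0 -2 1;-2 -0.25 0 0 0 -3 1;-3 -0.38 0 0 0 -5 1;-4 -0.5 0 0 0 -7 1;-5 -0.63 0 0 0 -9 1;-6 -0.75 0 0 0 -11 1;-7 -0.88 0 0 0 -12 1;-8 -1 0 0 0 -14 1;-9 -1.13 0 0 0 -15 1';python3 -c "
from h import *
go(604.9,91,165,-1.449)"
```

```text
clock: 21.0
eef_pos: [563.8, -38.6, 164.5]
tool_rot: [3.139, 0.001, -1.481]
force: [0.5, 0.1, -0.8]
width: 12.1
shift [-3.135 -1.314 -0.015] rot [ 0.17  0.04 -1.82] rows 3.3 q7 -0.66 F [ 0.5  0.1 -0.8] w 12.1 t 21.0
```

```bash
python3 -m creep '-0.8 -0.35 0 0 0 -1.8 1;-1.6 -0.7 0 0 0 -1.8 1;-2.3 -1 0 0 0 -1.8 1;-2.8 -1.2 0 0 0 -1.8 1;-3.05 -1.28 0 0 0 -1.8 1;-3.1 -1.3 0.5 0 0 -1.8 1;-3.1 -1.3 1.3 0 0 -1.8 1;-3.1 -1.3 2.2 0 0 -1.8 1;-3.1 -1.3 2.6 0 0 -1.8 1;-3.1 -1.3 2.6 0 0 -1.8 1';python3 -c "
from h import *
go(604.9,91,5,-1.449)"
```

```text
clock: 21.83
eef_pos: [601.9, 86.3, 57.6]
tool_rot: [3.133, 0.0, -1.452]
force: [-0.2, 0.7, 0.3]
width: 12.1
shift [-0.106 -0.101  1.314] rot [ 0.5   0.01 -0.19] rows 1.3 q7 -0.78 F [-0.2  0.7  0.3] w 12.1 t 21.83
```

```bash
python3 -m creep '-0.05 -0.03 0.5 0 0 0 1;-0.05 -0.03 0.7 0 0 0 1;-0.05 -0.03 0.8 0 0 0 1;-0.05 -0.03 0.8 0 0 0 1;-0.05 -0.03 0.8 0 0 0 1;-0.05 -0.03 0.8 0 0 0 1';python3 -c "
from h import *
cv2.imwrite('pics/w15.png',cam('wrist')['img'][:,:,::-1])
go(604.9,91,4,-1.449)"
```

```text
clock: 22.33
eef_pos: [607.2, 88.9, 31.1]
tool_rot: [-3.14, -0.0, -1.451]
force: [0.9, 0.3, -0.9]
width: 12.0
shift [-0.055  0.05   0.674] rot [-0.09 -0.   -0.1 ] rows 0.7 q7 -0.76 F [-0.   0.5 -0.9] w 11.9 t 22.38
```

View pics/w15.png

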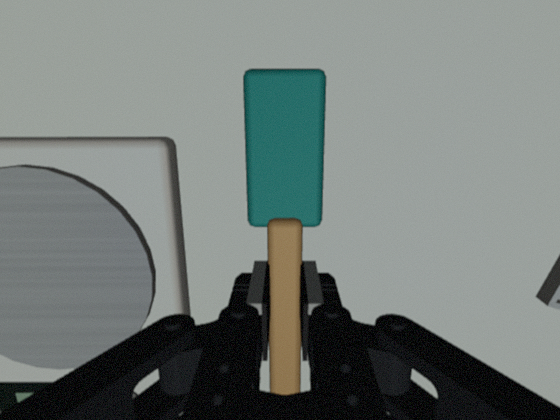

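```bash
python3 -m creep '-0.06 0.04 0.3 0 0 0 1;-0.06 0.04 0.58 0 0 0 1;-0.06 0.04 0.66 0 0 0 1;-0.06 0.04 0.67 0 0 0 1;-0.06 0.04 0.67 0 0 0 1';python3 -c "
from h import *
go(604.9,91,3,-1.449)"
```

```text
clock: 22.8
eef_pos: [604.5, 91.5, 3.2]
tool_rot: [3.141, 0.001, -1.451]
force: [-0.1, 0.5, -0.7]
width: 12.1
shift [ 0.014 -0.009  0.004] rot [ 0.02  0.04 -0.09] rows 0.0 q7 -0.75 F [-0.1  0.5 -0.7] w 12.1 t 22.8
```

```bash
python3 -m creep '0 0 0.03 0 0 0 1;0 0 0.03 0 0 0 0.75;0 0 0.03 0 0 0 0.6;0 0 0.03 0 0 0 0.6;0 0 0.03 0 0 0 0.6;0 0 -0.4 0 0 0 0.6;0 0 -1.3 0 0 0 0.5;0 0 -2.3 0 0 0 0.2;0 0 -3.3 0 0 0 0;0 0 -4.2 0 0 0 0'; python3 -m creep '0 0 -0.5 0 0 0 0;0 0 -1 0 0 0 0;0 0 -1 0 0 0 0;0 0 -1 0 0 0 0'; python3 wl.py w16 scale,spatula; sed -i 's/\["scale","coaster"\]/["scale","spatula"]/; s/t=="scale" else \[\]/True else []/; s/,0,t=="scale")/,0,True)/; s/P\[n\]\["coaster"\]-s/P[n]["spatula"][:2]-s/' rel.py; python3 rel.py
```

```text
clock: 23.63
eef_pos: [604.6, 90.9, 173.1]
tool_rot: [-3.141, -0.001, -1.451]
force: [0.9, 0.1, -0.2]
width: 76.7
clock: 23.97
eef_pos: [605.1, 91.4, 211.8]
tool_rot: [-3.14, 0.0, -1.45]
force: [0.1, 1.0, -1.4]
width: 85.5
scale score 0.84 [2, 290, 20, 351] edge [412.757, 369.274, 0.12] iou 0.147 prev [593.07, 197.35, 0.12]
scale score 0.59 [159, 372, 204, 408]  [359.0, 175.1, 0.12] iou 0.222 prev [593.07, 197.35, 0.12]
scale score 0.56 [99, 114, 241, 276]  [594.383, 196.907, 0.126] iou 0.96 prev [593.07, 197.35, 0.12]
scale score 0.2 [19, 150, 82, 216]  [604.676, 241.642, 0.785] iou 0.235 prev [593.07, 197.35, 0.12]
spatula score 0.65 [268, 89, 302, 268]  [605.807, 92.094, 0.122] iou 0.933 prev [457.81, -387.86, -0.17]
scene scale [5.90909e+02 1.96774e+02 1.01000e-01] 0.956
scene spatula [6.02915e+02 9.16810e+01 1.17000e-01] 0.902
 coaster in scale frame 1.394661591621892 -105.7674287352972
side scale [5.95896e+02 1.97942e+02 1.01000e-01] 0.901
side spatula none
```

View pics/w16.png

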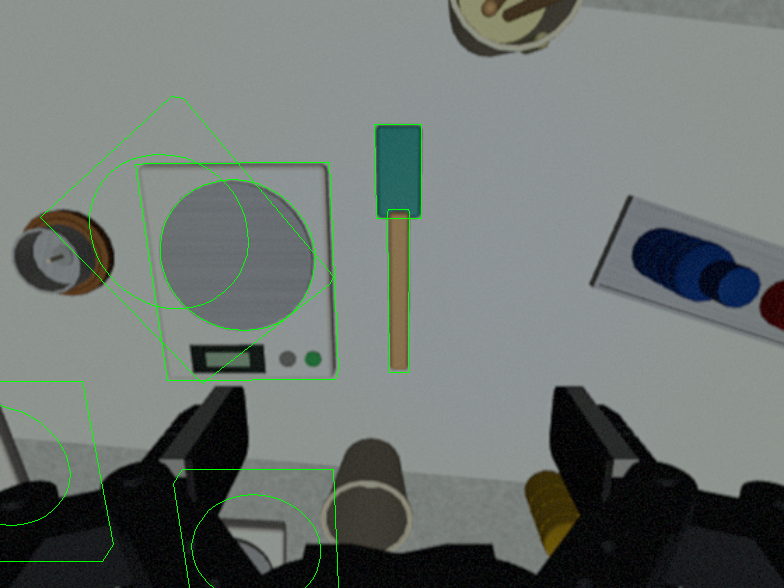

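The spatula is placed about 105.5 mm to the right (gap about 38.5 mm), parallel, with its middle level within 1.6 mm. Next is the cup.

```bash
python3 -c "
from h import *
go(434.2,93.4,150,-1.449)"
```

```text
shift [-0.563  4.217  1.516] rot [ 0.05 -0.01 -0.1 ] rows 4.3 q7 -0.96 F [-0.1 -0.6 -0.4] w 85.8 t 24.42
```

```bash
python3 -m creep '-0.56 4.2 1.5 0 0 0 0;-0.56 4.2 1.5 0 0 0 0;-0.56 4.2 1.5 0 0 0 0;-0.56 4.2 1.5 0 0 0 0;-0.56 4.2 1.5 0 0 0 0;-0.56 4.2 1.5 0 0 0 0;-0.56 4.2 1.5 0 0 0 0;-0.56 4.2 1.5 0 0 0 0'; python3 wl.py w17 cup;python3 -c "
from h import *
go(434.2,93.4,75,-1.449)"
```

```text
clock: 25.08
eef_pos: [437.2, 93.4, 151.6]
tool_rot: [-3.139, -0.001, -1.45]
force: [0.6, 0.0, 0.4]
width: 85.3
cup score 0.9 [237, 171, 332, 270]  [435.057, 92.939] iou 0.948 prev [434.25, 93.23]
shift [-0.014  0.077  1.913] rot [-0.14 -0.04 -0.08] rows 1.8 q7 -0.78 F [ 0.3 -0.   0.1] w 85.2 t 25.18
```

View pics/w17.png

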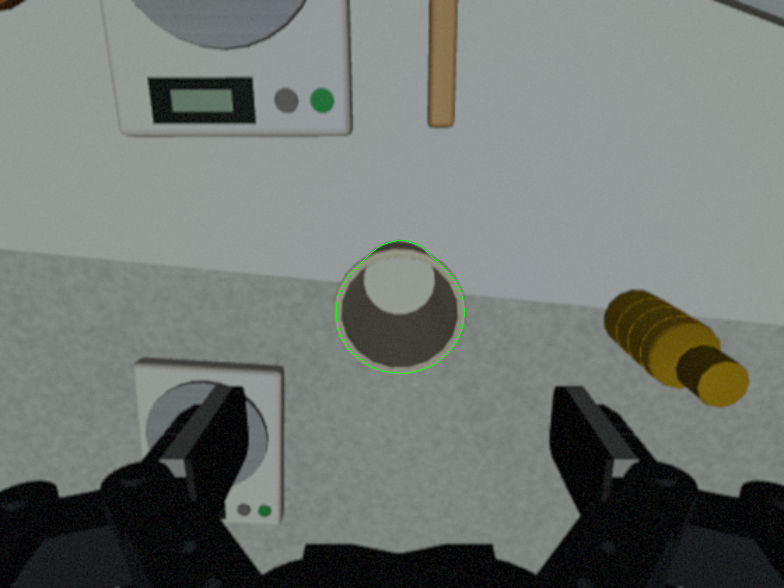

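```bash
python3 -c "
from h import *
d=cam('wrist')
for u in [(283,368),(137,360),(283,520)]: print(ray(d,(u[0]/1.4,u[1]/1.4),15))
go(434.7,93.2,26,-1.449)"
```

```text
[376.82183973 154.47895828  15.        ]
[371.68898843 239.5653442   15.        ]
[269.56180763 148.42006179  15.        ]
shift [-0.008  0.059  3.135] rot [-0.11 -0.04 -0.09] rows 3.0 q7 -0.78 F [ 0.1  0.5 -0.8] w 85.2 t 25.23
```

Finger clearance to the small scale is fine: its edge is at x < 377 and the finger is at x ≈ 435.

```bash
python3 -m creep '-0.01 0.05 0.6 0 0 0 0;-0.01 0.05 1.3 0 0 0 0;-0.01 0.05 2 0 0 0 0;-0.01 0.05 2.6 0 0 0 0;-0.01 0.05 3 0 0 0 0;-0.01 0.05 3.1 0 0 0 0;-0.01 0.05 3.1 0 0 0 0;-0.01 0.05 3.1 0 0 0 0'; python3 -m creep '0 0 0 0 0 0 0.2;0 0 0 0 0 0 0.35;0 0 0 0 0 0 0.45;0 0 0 0 0 0 0.6;0 0 0 0 0 0 0.6';python3 -c "
from h import *
cv2.imwrite('pics/w18.png',cam('wrist')['img'][:,:,::-1])"
```

```text
clock: 25.9
eef_pos: [434.0, 93.1, 27.0]
tool_rot: [-3.141, -0.0, -1.452]
force: [0.2, 0.0, -0.4]
width: 85.7
clock: 26.32
eef_pos: [433.9, 93.6, 28.0]
tool_rot: [-3.139, -0.0, -1.45]
force: [-1.0, -1.0, 8.3]
width: 56.9
```

View pics/w18.png

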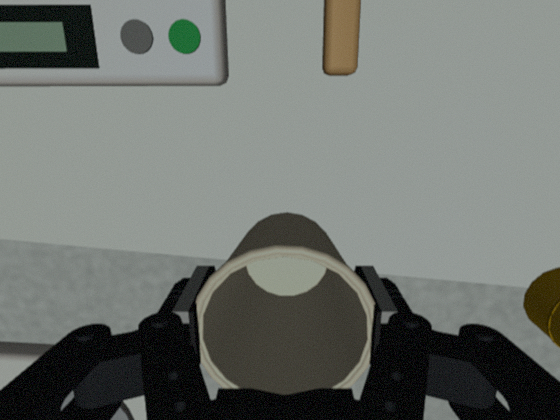

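```bash
python3 -m creep '0 0 -0.2 0 0 0 0.6;0 0 -0.5 0 0 0 0.6;0 0 -1 0 0 0 0.6;0 0 -1.5 0 0 0 0.6;0 0 -1.9 0 0 0 0.6;0 0 -2 0 0 0 0.6;0 0 -2 0 0 0 0.6';python3 -c "
from h import *
cv2.imwrite('pics/w19.png',cam('wrist')['img'][:,:,::-1])
cv2.imwrite('pics/s19.png',cv2.resize(cam('side')['img'][100:310,100:380,::-1],None,fx=2.8,fy=2.8))
go(592.5,197.2,105,-1.449)"
```

```text
clock: 26.95
eef_pos: [433.8, 94.3, 108.0]
tool_rot: [-3.139, 0.0, -1.449]
force: [-0.7, -0.8, -0.7]
width: 57.2
shift [-2.077 -4.274  0.042] rot [ 0.01  0.01 -0.05] rows 4.6 q7 -0.84 F [0.8 0.5 0.2] w 56.8 t 27.05
```

View pics/w19.png

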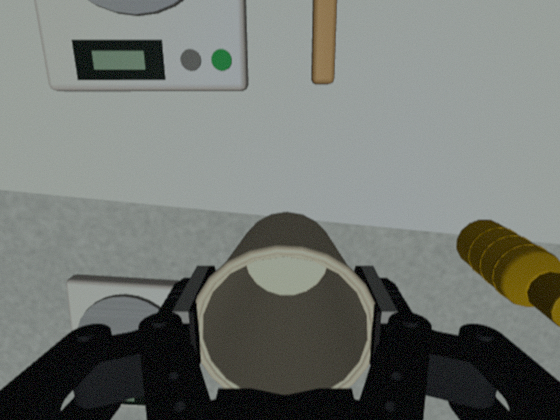

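View pics/s19.png

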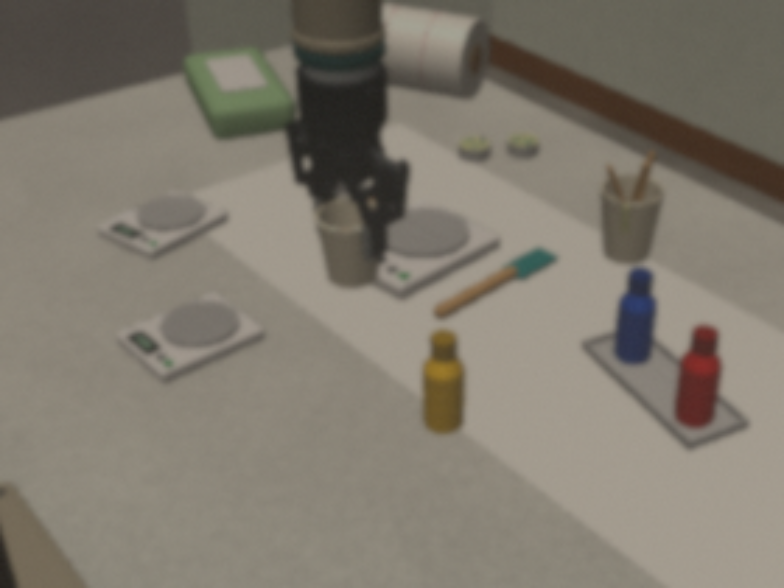

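```bash
python3 -m creep '-0.2 -0.4 0 0 0 0 0.6;-0.5 -1.1 0 0 0 0 0.6;-0.9 -1.9 0 0 0 0 0.6;-1.3 -2.7 0 0 0 0 0.6;-1.7 -3.5 0 0 0 0 0.6;-2 -4.1 0 0 0 0 0.6;-2.07 -4.26 0.2 0 0 0 0.6;-2.07 -4.26 0.6 0 0 0 0.6;-2.07 -4.26 0.8 0 0 0 0.6;-2.07 -4.26 0.8 0 0 0 0.6';python3 -m creep '0 0 0 0 0 0 0.6;0 0 0 0 0 0 0.6;0 0 0 0 0 0 0.6'; python3 -c "
from h import *
go(592.3,197,53,-1.449)"
```

```text
clock: 27.88
eef_pos: [589.5, 195.4, 71.8]
tool_rot: [3.135, -0.001, -1.452]
force: [-0.6, 0.3, -0.7]
width: 57.1
clock: 28.13
eef_pos: [592.5, 196.0, 75.8]
tool_rot: [-3.141, 0.0, -1.451]
force: [-0.3, -0.1, 0.2]
width: 57.3
shift [-0.027  0.003  0.569] rot [-0.05  0.02 -0.14] rows 0.5 q7 -1.11 F [-0.3 -0.1  0.2] w 57.3 t 28.13
```

```bash
python3 -m creep '-0.02 0 0.25 0 0 0 0.6;-0.02 0 0.45 0 0 0 0.6;-0.02 0 0.53 0 0 0 0.6;-0.02 0 0.53 0 0 0 0.6;-0.02 0 0.53 0 0 0 0.6'; python3 -m creep '0 0 0.03 0 0 0 0.6;0 0 0.03 0 0 0 0.6'; python3 -c "
from h import *
cv2.imwrite('pics/w20.png',cam('wrist')['img'][:,:,::-1])"
```

```text
clock: 28.55
eef_pos: [592.0, 197.0, 53.5]
tool_rot: [3.141, -0.0, -1.451]
force: [0.7, 0.3, -0.6]
width: 56.4
clock: 28.72
eef_pos: [592.2, 197.0, 52.6]
tool_rot: [3.142, -0.0, -1.451]
force: [0.2, -0.7, 0.1]
width: 57.0
```

View pics/w20.png

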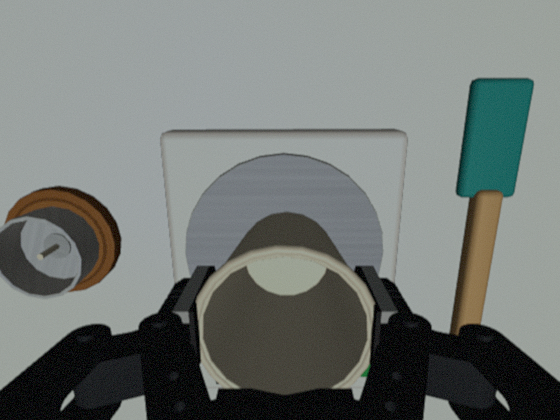

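```bash
python3 -m creep '0 0 0.03 0 0 0 0.6;0 0 0.03 0 0 0 0.6';python3 -m creep '0 0 0.03 0 0 0 0.6;0 0 0.03 0 0 0 0.6'
```

```text
clock: 28.93
eef_pos: [592.7, 197.0, 52.2]
tool_rot: [-3.141, 0.0, -1.451]
force: [-1.1, 0.0, 3.5]
width: 56.7
clock: 29.1
eef_pos: [593.0, 196.9, 52.1]
tool_rot: [-3.14, 0.001, -1.451]
force: [-3.0, -1.0, 11.4]
width: 57.2
```

```bash
python3 -m creep '0 0 -0.04 0 0 0 0.6;0 0 -0.04 0 0 0 0.3;0 0 -0.04 0 0 0 0.15;0 0 -0.04 0 0 0 0;0 0 -0.04 0 0 0 0;0 0 -0.5 0 0 0 0;0 0 -1.2 0 0 0 0;0 0 -2.1 0 0 0 0;0 0 -3 0 0 0 0;0 0 -3.8 0 0 0 0'; python3 -m creep '0 0.3 -0.6 0 0 0 0;0 0.8 -1.2 0 0 0 0;0 1 -1.2 0 0 0 0;0 1 -1.2 0 0 0 0;0 1 -1.2 0 0 0 0'; python3 wl.py w21 cup@24,scale,dye_tray;
```

```text
clock: 29.93
eef_pos: [592.3, 196.7, 204.1]
tool_rot: [-3.141, -0.0, -1.451]
force: [0.4, 0.2, 0.5]
width: 85.3
clock: 30.35
eef_pos: [552.1, 192.8, 249.6]
tool_rot: [3.141, 0.001, -1.45]
force: [0.2, -0.2, -0.6]
width: 85.4
cup score 0.96 [249, 106, 323, 186]  [594.79, 197.173] iou 0.937 prev [434.25, 93.23]
scale score 0.93 [219, 71, 350, 221]  [594.136, 198.267, 0.126] iou 0.718 prev [593.07, 197.35, 0.12]
scale score 0.86 [218, 318, 298, 393]  [309.047, 213.537, 0.059] iou 0.643 prev [593.07, 197.35, 0.12]
scale score 0.7 [31, 235, 129, 331]  [384.842, 424.989, 0.247] iou 0.584 prev [593.07, 197.35, 0.12]
dye_tray score 0.8 [513, 96, 560, 172] edge [624.99, -57.642, 0.28] iou 0.34 prev None
```

View pics/w21.png

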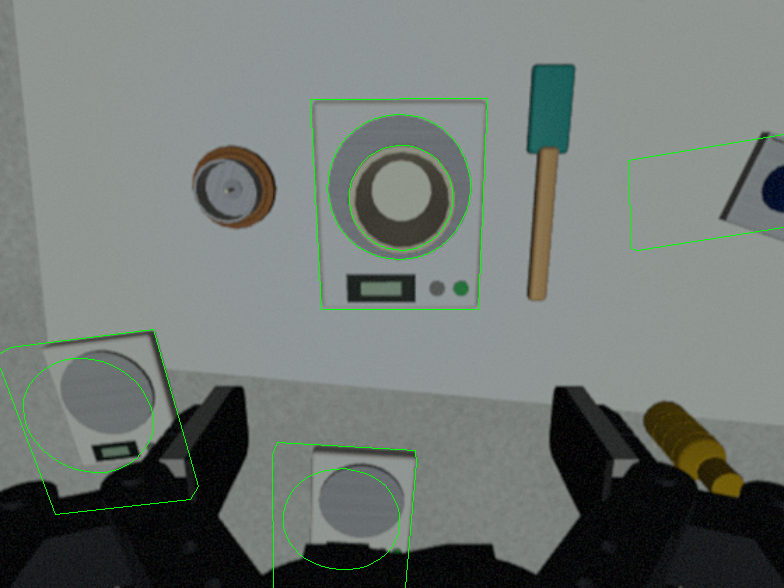

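The cup stands on the plate, about 1 mm off centre. I'll measure the tray from above, then grasp yellow.

```bash
python3 -c "
from h import *
go(550,-70,290,-.251)"
```

```text
shift [ 6.502  0.853 -1.017] rot [  0.11  -0.   -68.73] rows 9.6 q7 -1.26 F [-0.6 -0.6 -0.1] w 85.6 t 30.55
```

```bash
python3 -m creep '6.5 0.85 -1 0 0 -68.7 0;6.5 0.85 -1 0 0 -68.7 0;6.5 0.85 -1 0 0 -68.7 0;6.5 0.85 -1 0 0 -68.7 0;6.5 0.85 -1 0 0 -68.7 0;6.5 0.85 -1 0 0 -68.7 0;6.5 0.85 -1 0 0 -68.7 0;6.5 0.85 -1 0 0 -68.7 0;6.5 0.85 -1 0 0 -68.7 0;6.5 0.85 -1 0 0 -68.7 0';python3 -m creep '0 0 0 0 0 0 0;0 0 0 0 0 0 0;0 0 0 0 0 0 0'; python3 wl.py w22 yellow_dye,red_dye,blue_dye,dye_tray;
```

```text
clock: 31.38
eef_pos: [550.0, -71.0, 289.6]
tool_rot: [3.141, 0.001, -0.248]
force: [-0.3, 0.0, 0.4]
width: 85.3
clock: 31.63
eef_pos: [549.9, -70.1, 289.8]
tool_rot: [3.141, 0.001, -0.254]
force: [-0.9, 0.1, 0.8]
width: 85.7
yellow_dye score 0.95 [145, 157, 195, 203]  [429.374, -47.911] iou 0.945 prev [428.3, -48.2]
red_dye score 0.61 [335, 230, 375, 287]  [603.41, -182.92] iou 0.946 prev [602.33, -184.56]
blue_dye score 0.91 [338, 145, 378, 191]  [627.131, -83.544] iou 0.917 prev [627.98, -84.84]
dye_tray score 0.68 [319, 132, 378, 271]  [615.568, -133.177, -0.181] iou 0.654 prev None
```

View pics/w22.png

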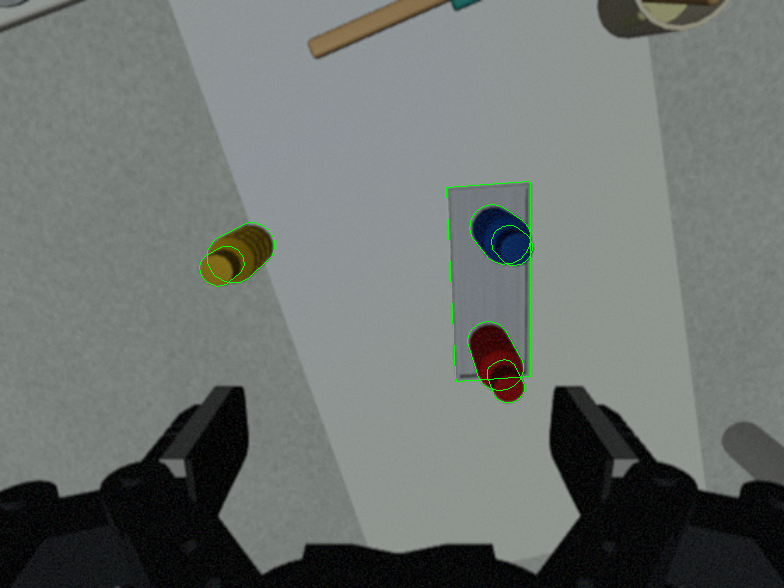

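```bash
python3 -c "
from h import *
go(428.7,-48,150,-.24)"
```

```text
shift [-3.071  0.228  3.504] rot [ 0.01  0.01 -0.68] rows 4.5 q7 0.14 F [ 0.5 -0.1  0.6] w 85.4 t 31.88
```

```bash
python3 -m creep '-3.07 0.23 3.5 0 0 -0.7 0;-3.07 0.23 3.5 0 0 -0.7 0;-3.07 0.23 3.5 0 0 -0.7 0;-3.07 0.23 3.5 0 0 -0.7 0;-3.07 0.23 3.5 0 0 -0.7 0;-3.07 0.23 3.5 0 0 -0.7 0;-3.07 0.23 3.5 0 0 -0.7 0;-3.07 0.23 3.5 0 0 -0.7 0'; python3 wl.py w23 yellow_dye; python3 -c "
from h import *
go(428.7,-48,31,-.24)"
```

```text
clock: 32.55
eef_pos: [431.3, -48.8, 151.3]
tool_rot: [-3.141, -0.004, -0.239]
force: [0.5, -0.3, -0.9]
width: 85.6
yellow_dye score 0.65 [253, 175, 308, 252]  [428.842, -47.671] iou 0.959 prev [428.3, -48.2]
shift [-8.100e-02 -1.000e-03  3.009e+00] rot [-0.02 -0.24  0.04] rows 2.9 q7 0.29 F [0.7 1.1 0.2] w 85.6 t 32.65
```

View pics/w23.png

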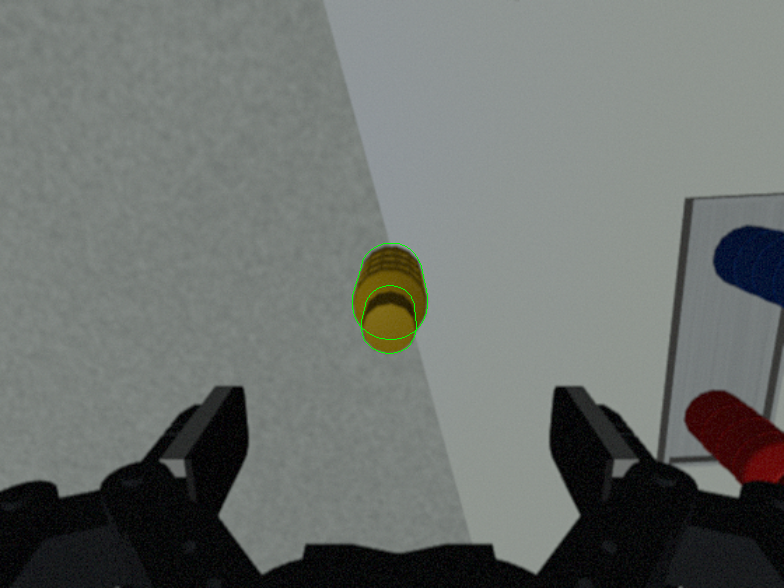

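```bash
python3 -m creep '-0.05 0 0.6 0 0 0 0;-0.05 0 1.3 0 0 0 0;-0.05 0 2 0 0 0 0;-0.05 0 2.6 0 0 0 0;-0.05 0 2.92 0 0 0 0.1;-0.05 0 2.97 0 0 0 0.2;-0.05 0 2.97 0 0 0 0.3;-0.05 0 2.97 0 0 0 0.4'; python3 -m creep '0 0 0 0 0 0 0.5;0 0 0 0 0 0 0.6;0 0 0 0 0 0 0.8;0 0 0 0 0 0 0.8;0 0 0 0 0 0 0.8';python3 -c "
from h import *
cv2.imwrite('pics/w24.png',cam('wrist')['img'][:,:,::-1])"
```

```text
clock: 33.32
eef_pos: [428.3, -48.1, 31.7]
tool_rot: [3.141, -0.002, -0.239]
force: [0.3, -0.1, -0.3]
width: 51.4
clock: 33.73
eef_pos: [427.8, -47.8, 32.4]
tool_rot: [-3.141, -0.002, -0.239]
force: [-0.6, 0.6, 5.7]
width: 34.2
```

View pics/w24.png

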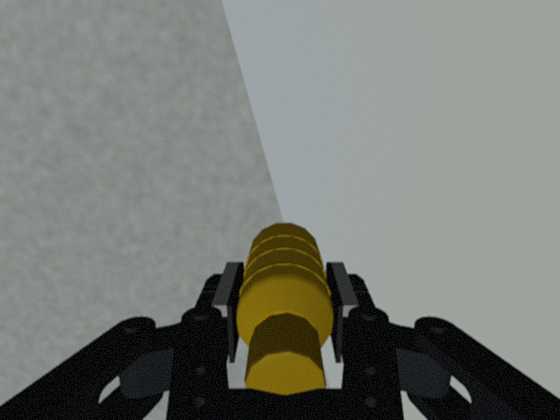

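```bash
python3 -m creep '0 0 -0.2 0 0 0 0.8;0 0 -0.6 0 0 0 0.8;0 0 -1.2 0 0 0 0.8;0 0 -1.9 0 0 0 0.8;0 0 -2.6 0 0 0 0.8;0 0 -3.1 0 0 0 0.8;0 0 -3.2 0 0 0 0.8;0 0 -3.2 0 0 0 0.8;0 0 -3.2 0 0 0 0.8';python3 -c "
from h import *
go(614.8,-133.6,160,-.24)"
```

```text
clock: 34.53
eef_pos: [426.5, -47.3, 159.2]
tool_rot: [-3.141, 0.0, -0.239]
force: [0.9, 0.3, -1.7]
width: 34.2
shift [ 5.084  0.984 -0.023] rot [-0.03  0.01  0.08] rows 5.0 q7 0.44 F [ 0.9  0.3 -1.7] w 34.2 t 34.53
```

```bash
python3 -m creep '0.4 0.08 0 0 0 0 0.8;1.1 0.21 0 0 0 0 0.8;1.9 0.37 0 0 0 0 0.8;2.7 0.52 0 0 0 0 0.8;3.5 0.68 0 0 0 0 0.8;4.3 0.83 0 0 0 0 0.8;4.9 0.95 0 0 0 0 0.8;5.06 0.98 0 0 0 0 0.8;5.06 0.98 0 0 0 0 0.8;5.06 0.98 0 0 0 0 0.8';python3 -m creep '0 0 0 0 0 0 0.8;0 0 0 0 0 0 0.8;0 0 0 0 0 0 0.8';python3 -c "
from h import *
go(614.8,-133.6,36,-.24)
cv2.imwrite('pics/w25.png',cam('wrist')['img'][:,:,::-1])"
```

```text
clock: 35.37
eef_pos: [612.3, -133.6, 157.5]
tool_rot: [-3.141, 0.004, -0.24]
force: [-0.1, -0.1, -0.8]
width: 34.4
clock: 35.62
eef_pos: [613.3, -133.1, 159.4]
tool_rot: [-3.141, 0.001, -0.239]
force: [0.2, 0.3, -2.0]
width: 34.3
shift [0.042 0.005 3.086] rot [-0.04  0.05  0.05] rows 3.0 q7 0.43 F [ 0.2  0.3 -2. ] w 34.3 t 35.62
```

View pics/w25.png

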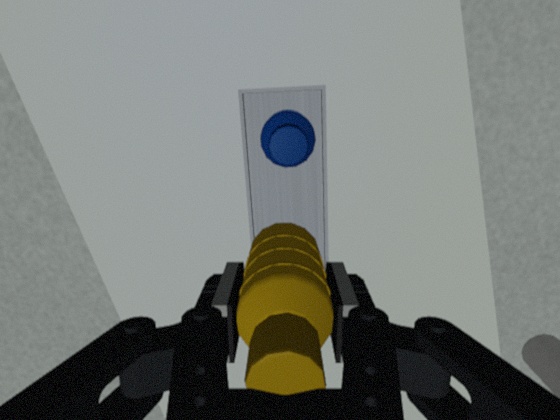

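```bash
python3 -m creep '0.03 0 0.4 0 0 0 0.8;0.03 0 0.9 0 0 0 0.8;0.03 0 1.5 0 0 0 0.8;0.03 0 2.1 0 0 0 0.8;0.03 0 2.6 0 0 0 0.8;0.03 0 2.85 0 0 0 0.8;0.03 0 2.9 0 0 0 0.8;0.03 0 2.9 0 0 0 0.8;0.03 0 2.9 0 0 0 0.8';python3 -c "
from h import *
go(614.8,-133.6,36,-.24)
cv2.imwrite('pics/w26.png',cam('wrist')['img'][:,:,::-1])"
```

```text
clock: 36.42
eef_pos: [616.1, -134.6, 44.7]
tool_rot: [3.141, -0.002, -0.239]
force: [0.2, 0.8, -1.0]
width: 34.8
shift [-0.037 -0.017  0.216] rot [ 0.01 -0.11  0.03] rows 0.2 q7 0.52 F [ 0.2  0.8 -1. ] w 34.8 t 36.42
```

View pics/w26.png

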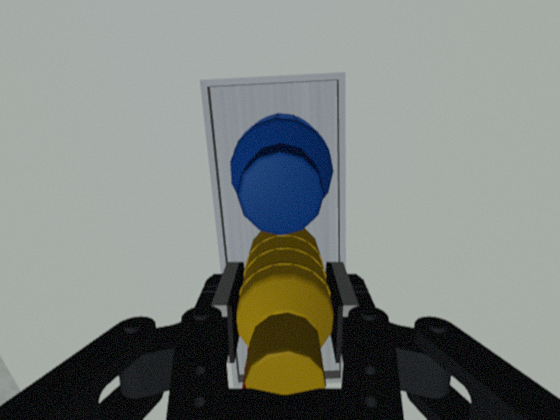

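```bash
python3 -m creep '-0.02 0 0.1 0 0 0 0.8;-0.02 0 0.17 0 0 0 0.8;-0.02 0 0.19 0 0 0 0.8;-0.02 0 0.19 0 0 0 0.8';python3 -m creep '0 0 0.03 0 0 0 0.8;0 0 0.03 0 0 0 0.8'
```

```text
clock: 36.8
eef_pos: [614.4, -133.8, 35.8]
tool_rot: [-3.141, 0.0, -0.239]
force: [0.3, 0.7, -1.4]
width: 34.4
clock: 36.97
eef_pos: [614.5, -134.0, 35.6]
tool_rot: [-3.141, -0.0, -0.239]
force: [-2.4, 0.9, 5.5]
width: 34.0
```

```bash
python3 -m creep '0 0 0 0 0 0 0.7;0 0 0 0 0 0 0.5;0 0 0 0 0 0 0.35;0 0 0 0 0 0 0.35;0 0 -0.3 0 0 0 0.35;0 0 -0.9 0 0 0 0.35;0 0 -1.7 0 0 0 0.3;0 0 -2.6 0 0 0 0.2;0 0 -3.6 0 0 0 0;0 0 -4.4 0 0 0 0'; python3 -m creep '-1 -2.2 -1 0 0 0 0;-1 -2.2 -2 0 0 0 0;-1 -2.2 -2 0 0 0 0;-1 -2.2 -2 0 0 0 0;-1 -2.2 -2 0 0 0 0';python3 wl.py w27 yellow_dye@3,red_dye,blue_dye,dye_tray,spatula
```

```text
clock: 37.8
eef_pos: [614.8, -134.6, 214.3]
tool_rot: [3.141, -0.002, -0.24]
force: [0.5, -0.5, 0.7]
width: 85.5
clock: 38.22
eef_pos: [597.5, -37.0, 293.3]
tool_rot: [-3.14, -0.004, -0.235]
force: [-0.5, -0.5, 0.0]
width: 85.6
yellow_dye score 0.83 [302, 225, 336, 279]  [615.234, -133.793] iou 0.917 prev [428.3, -48.2]
yellow_dye score 0.19 [284, 172, 347, 300]  [631.33, -147.424] iou 0.128 prev [428.3, -48.2]
red_dye score 0.6 [301, 268, 336, 325]  [603.681, -182.963] iou 0.792 prev [602.33, -184.56]
red_dye score 0.54 [287, 172, 344, 304]  [632.802, -145.029] iou 0.123 prev [602.33, -184.56]
blue_dye score 0.93 [302, 186, 336, 233]  [627.958, -83.116] iou 0.939 prev [627.98, -84.84]
blue_dye score 0.74 [190, 3, 342, 84]  [661.783, 92.84] iou 0.341 prev [627.98, -84.84]
dye_tray score 0.96 [287, 171, 345, 302]  [616.181, -132.266, -0.19] iou 0.516 prev None
spatula score 0.87 [189, 4, 340, 88]  [606.1, 92.248, 0.117] iou 0.918 prev [457.81, -387.86, -0.17]
```

View pics/w27.png

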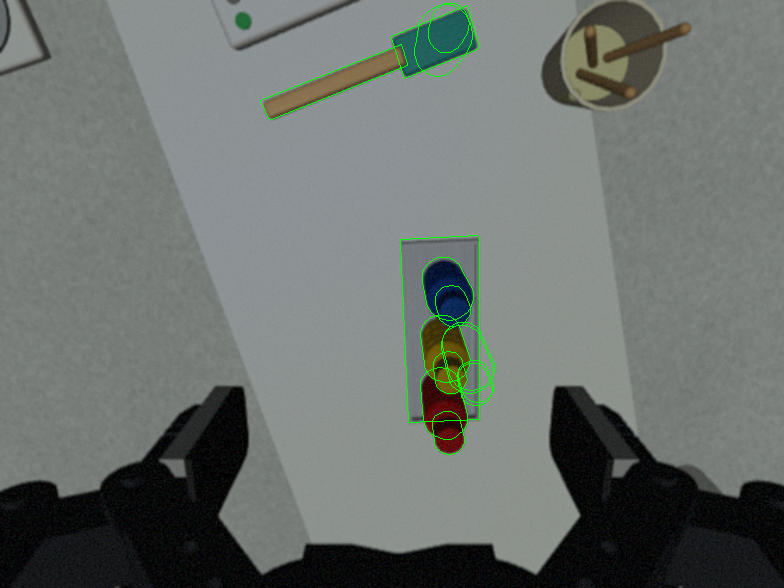

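Yellow is midway between the bottles to within 1 mm, and red and blue haven't moved. One last overall look follows.

```bash
python3 rel.py; python3 - <<'E'
from h import *
for n in["scene","side"]:
    d=cam(n); cv2.imwrite(f"pics/end_{n}.png",cv2.resize(d["img"][130:340,:,::-1],None,fx=1.42,fy=1.42))
    for t,z in (("used_cup",0),("red_dye",3),("blue_dye",3),("yellow_dye",3),("cup",24),("tin",10)):
        L=ctrl.cut_out(n,t)
        if L:
            m=L[0]["pixels"].astype(bool); ys,xs=np.nonzero(m); r=fit(t,[(d,m)],ray(d,(xs.mean(),ys.mean()),z+20)[:2],z); print(n,t,np.round(r[0],1),round(r[1],2))
E
```

```text
scene scale [ 3.93640e+02  4.07337e+02 -1.91000e-01] 0.552
scene spatula [6.01969e+02 9.12580e+01 1.21000e-01] 0.889
 coaster in scale frame 264.56307876447653 -270.76326327640686
side scale [5.94390e+02 1.98796e+02 1.19000e-01] 0.805
side spatula [6.07676e+02 9.16290e+01 1.45000e-01] 0.766
 coaster in scale frame 0.4918179793313602 -107.98586756987669
scene used_cup [759.4  54.2] 0.93
scene red_dye [ 600.6 -184.9] 0.93
scene blue_dye [623.4 -85.3] 0.84
scene yellow_dye [ 609.2 -136.2] 0.86
scene cup [590.4 196.5] 0.95
scene tin [574.8 318.6] 0.89
side used_cup [761.8  54.3] 0.92
side red_dye [ 602.9 -184.6] 0.9
side blue_dye [628.9 -82.8] 0.88
side yellow_dye [ 617.  -134.2] 0.9
side cup [594.5 197.2] 0.95
side tin [580.4 319.8] 0.91
```

View pics/end_scene.png

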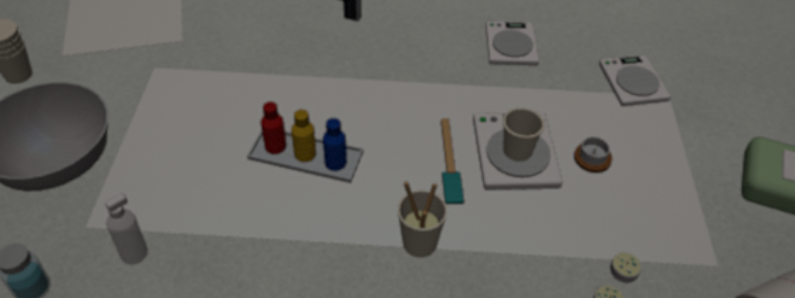

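View pics/end_side.png

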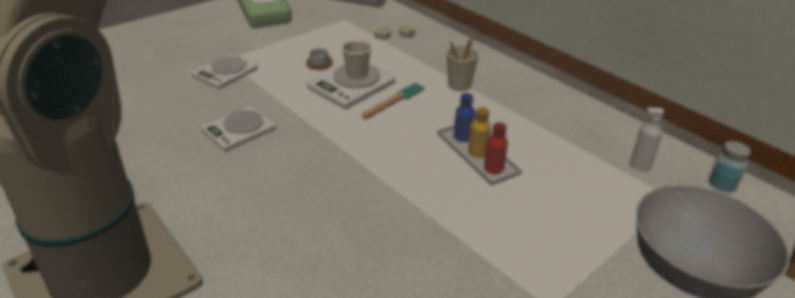

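Both pictures show the finished layout, with nothing touching the robot. I'm handing it in.

```bash
python3 -c "
from cell import ctrl
print(ctrl.finish_job())"
```

```text
the job is handed in; nothing more can be done
None
```

I finished the layout in the order you asked and handed it in at about 40 s on the clock, with the gripper empty and well clear of everything.

| Item | Asked | Last camera measurements |
|---|---|---|
| Coaster | 3 cm left of the scale, level with the plate's middle | gap about 32 mm, level within about 2 mm (wrist and scene cameras) |
| Tin | centred on the coaster | about 1 mm off centre |
| Spatula | handle 4 cm right of the scale, parallel, level with the plate's middle | gap about 39–41 mm, parallel, level within 2 mm |
| Cup | upright in the middle of the plate | about 1 mm off centre |
| Yellow bottle | upright, midway between red and blue | within 1 mm of the midpoint (wrist camera) |

The red, blue and used-cup positions match the start to within the measuring noise.

**Checks that disagreed:**
- The scene and side cameras differ by 4–5 mm in x throughout. I relied on the wrist camera and on offsets measured within a single picture.
- In an earlier side-camera check the coaster appeared 4 mm off level with the plate, which the wrist and scene cameras did not confirm.
- The last scene-camera check on the spatula failed because it picked up one of the small scales.
- The scene camera's last view put the yellow bottle 3 mm off the midpoint in x, with a poorer fit because the bottles overlap in that view.

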